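# Pack the flanged hub with its spanner and close the carton

## Task

Get the carton on the tilted stand ready for taping. Lay the middle-sized spanner (one open jaw, one ring) flat and centred along the trough at the far side of the tray, and slide the steel hub, which has slipped out of its pocket, over the lip so that it drops flat into the pocket. With both in place fold down the two short end flaps, and after these the two long flaps over them, all four flat; do not disturb the other things on the bench.

Things in the scene. Friction and masses are not known exactly. Their poses are not given: they have to be found in the camera images.
- carton: brown carton, top open, grey moulded-pulp tray inside, fixed on a grey stand that leans it 0.42 rad (24 deg) towards the robot. Outside 170 (x) x 220 (y), walls 4 thick, end walls 75 high, long walls 79. Origin: centre of its underside; x uphill to the far long wall, y to the left end wall, z square out of the mouth. Positions called 'carton frame' below are in these axes, mm
- deck (a point): middle of the tray's deck, a flat at z 50 in the carton frame over x -81..11, y -106..12; the deck's low edge is the near wall. The hub starts here. Axes as the carton's
- lip (a point): crest of the lip between deck and pocket, at (-37, 18.5, 52.5) in the carton frame: a ridge along x that rises 2.5 from the deck over 6 (a slope of 0.42 rad, from y 13) and drops sheer into the pocket at y 20. Axes as the carton's
- pocket (a point): centre of the pocket's floor, at (-37, 63, 34) in the carton frame. The pocket is for the hub: x -81..7, y 20..106, 16 deep below the deck; its wall towards the trough is 4 thick and as high as the deck. Axes as the carton's
- trough (a point): centre of the floor of the spanner's trough, at (46, 0, 40) in the carton frame: x 11..81 (70 wide, along the far wall), y -106..106, 10 deep below the deck. Axes as the carton's
- flap_left (a joint): end flap hinged on the left (+y) end wall; 158 wide (along x), 84 long, 3 thick, crease along x at y 109, z 77 in the carton's frame. Value: 0 = closed flat, 1.57 = square to the mouth, more = leaning outward (2.7 at most). Stiff crease: it stays where it is left; about 1 N at mid-flap moves it. 
- flap_right (a joint): end flap hinged on the right (-y) end wall; same size, crease along x at y -109, z 77 in the carton's frame. Value: 0 = closed flat, 1.57 = square to the mouth, more = leaning outward (2.7 at most). Stiff crease: it stays where it is left; about 1 N at mid-flap moves it. 
- flap_near (a joint): long flap hinged on the near (-x) long wall; 216 wide (along y), 83 long, 3 thick, crease along y at x -84, z 81 in the carton's frame; closed it lies on the end flaps. Value: 0 = closed flat, 1.57 = square to the mouth, more = leaning outward (2.7 at most). Stiff crease: it stays where it is left; about 1 N at mid-flap moves it. 
- flap_far (a joint): long flap hinged on the far (+x) long wall; same size, crease along y at x 84, z 81 in the carton's frame; closed it lies on the end flaps and meets the near flap in the middle. Value: 0 = closed flat, 1.57 = square to the mouth, more = leaning outward (2.7 at most). Stiff crease: it stays where it is left; about 1 N at mid-flap moves it. 
- flap_left_edge (a point): middle of the free edge of the left end flap
- flap_right_edge (a point): middle of the free edge of the right end flap
- flap_near_edge (a point): middle of the free edge of the near long flap
- flap_far_edge (a point): middle of the free edge of the far long flap
- hub: steel flanged hub, 0.3 to 0.5 kg: round flange 80 across, 12 thick, lower edge bevelled 3; on it a round boss 44 across up to 32 high with a dark bore. It lies flat on the deck, boss outward, by the near wall; there the boss stands 7 above the end walls' rim and would hold the flaps open. Origin: centre of the flange's underside; z along the boss
- spanner: the spanner to pack, middle-sized of three: flat combination spanner 170 long, 8 thick, 0.09 kg, lying flat. Origin: centre of its underside at mid-length. In its own frame the shank runs along (0.82, 0.57, 0), 0.61 rad from x, the open jaw at that end, the ring at the other; heads 28 wide; the shank between them is 13 wide and 5 thick, from 1 to 6 above the underside
- small_spanner: bystander: the smallest spanner on the bench, flat, 138 x 33 x 6, an open jaw at each end; its shank lies along the body's y axis. Origin: centre of its underside
- large_spanner: bystander: combination spanner, 233 x 67 x 10, the longest on the bench. Origin: centre of its underside
- pliers: bystander: pliers with red sleeves, 172 x 64 x 13, lying flat. Origin: centre of its underside
- jar: bystander: jar with a red screw lid, 66 across, 100 high, upright. Origin: centre of its underside
- beaker: bystander: grey beaker with a white ribbed lid, 65 across, 95 high, upright, to the right of the carton. Origin: centre of its underside
- pine_block: bystander: wooden block 118 x 76 x 38 lying flat to the left of the carton. Origin: centre of its underside
Not all that is in view belongs to the job. Leave any blue or purple look-alike of the hub alone.

How it is judged:
On the way, in this order (a step that is already met when the one before it is completed fails the run):
1. the spanner lies flat in the trough and the hub flat in its pocket, all four flaps still open (horizontal distance between hub and pocket below 0.01 m and z of hub in the frame of carton below 0.038 m and angle between the z axis of hub and the z axis of carton, either way round below 0.07 rad and x of spanner in the frame of carton between 0.013 and 0.079 m and y of spanner in the frame of carton between -0.04 and 0.04 m and z of spanner in the frame of carton between 0.034 and 0.054 m and angle between the z axis of spanner and the z axis of carton, either way round below 0.12 rad and value of joint each of flap_left, flap_right, flap_near, flap_far above 0.8 rad), for 0.2 s.
2. both end flaps are folded flat while both long flaps are still open (value of joint each of flap_left, flap_right below 0.14 rad and value of joint each of flap_near, flap_far above 0.8 rad), for 0.2 s.
At the end, for the whole second after the job is handed in: All four flaps are closed to within 0.14 rad of flat and at rest, the hub lies flat on the floor of its pocket (centre within 10 mm of the pocket's, underside within 4 mm of the floor), and the spanner lies flat in the trough (middle within the trough and within 40 mm of its mid-length) (horizontal distance between hub and pocket below 0.01 m and z of hub in the frame of carton below 0.038 m and angle between the z axis of hub and the z axis of carton, either way round below 0.07 rad and x of spanner in the frame of carton between 0.013 and 0.079 m and y of spanner in the frame of carton between -0.04 and 0.04 m and z of spanner in the frame of carton between 0.034 and 0.054 m and angle between the z axis of spanner and the z axis of carton, either way round below 0.12 rad and value of joint each of flap_left, flap_right, flap_near, flap_far below 0.14 rad and velocity of joint each of flap_near, flap_far below 0.05 rad/s); the robot touches nothing.
It fails at once if a bystander is disturbed (moved more than 30 mm) (distance of any of small_spanner, large_spanner, pliers, jar, beaker, pine_block from where it was at the start of the episode above 0.03 m).
It also fails if it takes over 67 s, if anything falls off the work surface, if the arm or the gripper's body presses on something with over 40 N, if the wrist force passes 120 N, or if a joint passes its speed limit or range.

## Robot

A 6-joint arm with a two-finger parallel gripper is mounted at the origin on a cart in front of the work surface, level with it; the furniture and walls round the work are solid. World frame = base frame: x ahead of the robot, y to its left, z up, the work surface at z = 0. Lengths are in m, angles in rad, forces in N, time in s.
With the tool pointing down it reaches from about 0.25 to 0.775 m from the base axis. Payload 4 kg.
Tool frame: the origin (TCP) lies on the centre line of the jaws, within the pads' length; the fingertips stand 11 mm ahead of it and the grasp point (between the pads) lies 8 mm behind it; z points along the fingers, y is the line along which they close (so a half turn about z gives the same grasp; the last joint's range is limited). The gripper opens to 85 mm and grips with 20 to 120 N. Pads are 22 mm wide; open, the fingers measure 114 mm over their backs; the gripper's body (76 mm by 85 mm) begins 54 mm behind the grasp point. The pads swing forward as they close: fully open they stand 13 mm farther back than shut.
Start: joints at [1.038, 0.087, 1.371, -0, 1.684, -0.103], TCP at [0.229, 0.5, 0.209] pointing down, gripper open.
Joint ranges: [-3.1, 3.1], [-0.76, 2.03], [0.27, 2.55], [-1.08, 4.22], [0.17, 2.65], [-2.57, 2.57]. Speed limits (rad/s): [2.79, 2.79, 3.14, 3.14, 3.14, 3.14].

## Interface

Orientations are given as a 3x3 rotation matrix whose columns are the frame's x, y, z axes.
In Python, from cell import read_state, get_image, sign_off gives the robot as it stands. The module is installed in compiled form; this text tells all that it offers.
- The arm moves only by the tool play_rows, never from a script. Its argument "motion" is a list of rows, each an object with "offset": the shift along the world's x, y, z in m, a list of three; "delta_rot": the turn, a rotation vector about the world's x, y, z in degrees, a list of three; "claw": the opening, from 0 (shut) to 1 (fully open). A call has exactly 8 rows; each row is the pose to reach, as a shift and turn from the pose commanded when the call began; what a row does not reach only later rows make up. A row lasts 1/10 s, in which the tool goes at most 50 mm and 8.59 degrees, less where a joint would pass 70% of its speed; a pose out of reach is approached as far as the arm can. A call with a gripper value outside its range is refused whole. The fingers move at their own pace and stop on an object; the grip force is fixed at half the most. Time passes only in rows, so rows that repeat a pose let the fingers close, or fill a call up. It gives the time, the measured TCP pose, the force and the opening at its end, in the units of the state.
- read_state(): the state, without advancing time (a new reading comes with each control period).
- get_image(name): name is "scene" or "top"; returns a dict with "img" (400x640x3 uint8, red, green, blue), "range_z" (400x640 float32, m along the optical axis (not along the pixel's ray), 0 where there is no reading), "fx", "fy", "cx", "cy" (pixels), "cam_to_world" (4x4, takes a point from camera to world coordinates). Camera axes: x right, y down, z forward; pixel columns grow to the right and rows downward; lengths in m; the calibration is good to about 2 mm. A picture is of the moment at which its call begins.
- sign_off(): hands the job in, once; it reports no verdict.
The state is a dict: "time_s": time; "joint_pos": joint angles; "qvel": joint speeds; "tau": joint torques, N m; "ee_pos": TCP position; "tool_rot": TCP orientation; "contact_force": force on the tool from outside, world axes, zero at the start; "wrist_torque": the same for the moment, N m; "grip_width": finger opening in m.
Only numpy, scipy, OpenCV 4.12 (cv2) and the standard library are available. Lean on these libraries where they do the work, as an engineer would, in place of code of your own. Each camera call takes 0.05 s, during which the arm holds its last target. There are 200 camera calls.

## Working session

There is one attempt and no reset: what is moved stays moved. The work goes in short steps, Python scripts to look and compute and a tool call to move; the robot and the scene stay as the last step left them, time stands still between calls to the robot, and variables do not carry over. Pictures are saved under pics/ and viewed, on a budget of 10 in all, crops included, one or two more only if the job needs it, and the job is handed in when it is done.

Besides the shell and the picture viewer there is one more tool, called as a command line: name --argument value ..., lists and objects as JSON in quotes. play_rows: Moves the arm, as the interface text tells. Its arguments: {"type":"object","properties":{"motion":{"type":"array","items":{"type":"object","properties":{"offset":{"type":"array","items":{"type":"number"}},"delta_rot":{"type":"array","items":{"type":"number"}},"claw":{"type":"number"}}}}},"required":["motion"]}

```bash
mkdir -p pics
cat > h.py <<'E'
import numpy as np, cv2
from cell import read_state, get_image, sign_off
def pts(im):
    z=im["range_z"];v,u=np.mgrid[:400,:640]
    p=np.stack([(u-im["cx"])/im["fx"]*z,(v-im["cy"])/im["fy"]*z,z],-1)
    T=np.array(im["cam_to_world"]);w=p@T[:3,:3].T+T[:3,3];w[z<=0]=np.nan
    return w
def save(im,n): cv2.imwrite("pics/"+n,cv2.cvtColor(im["img"],cv2.COLOR_RGB2BGR))
E
python3 - <<'E'
from h import *
a=get_image("scene");b=get_image("top")
cv2.imwrite("pics/a.png",cv2.cvtColor(np.vstack([a["img"],b["img"]]),cv2.COLOR_RGB2BGR)[:, :][:,:] if 0 else cv2.cvtColor(a["img"],cv2.COLOR_RGB2BGR)); save(b,"b.png")
np.savez("im0.npz",a=pts(a),b=pts(b),ai=a["img"],bi=b["img"])
for c in (a,b): print(c["fx"],np.round(c["cam_to_world"],3).tolist())
s=read_state();print({k:np.round(v,3).tolist() for k,v in s.items()})
E
```

```text
505.351885971817 [[0.508, -0.66, 0.553, -0.434], [-0.862, -0.391, 0.324, -0.569], [0.002, -0.641, -0.767, 1.47], [0.0, 0.0, 0.0, 1.0]]
500.856118360072 [[-0.008, -0.988, 0.156, 0.312], [-1.0, 0.007, -0.008, -0.011], [0.007, -0.156, -0.988, 1.619], [0.0, 0.0, 0.0, 1.0]]
{'time_s': 0.1, 'joint_pos': [1.038, 0.088, 1.372, 0.0, 1.684, -0.103], 'qvel': [-0.001, -0.002, -0.004, -0.001, 0.001, -0.0], 'tau': [0.002, -35.302, -31.422, -0.0, 0.008, -0.0], 'ee_pos': [0.229, 0.5, 0.208], 'tool_rot': [[-0.909, 0.417, -0.001], [0.417, 0.909, -0.002], [0.0, -0.002, -1.0]], 'contact_force': [0.284, -0.089, -0.461], 'wrist_torque': [0.017, 0.054, -0.011], 'grip_width': 0.085}
```

View pics/a.png

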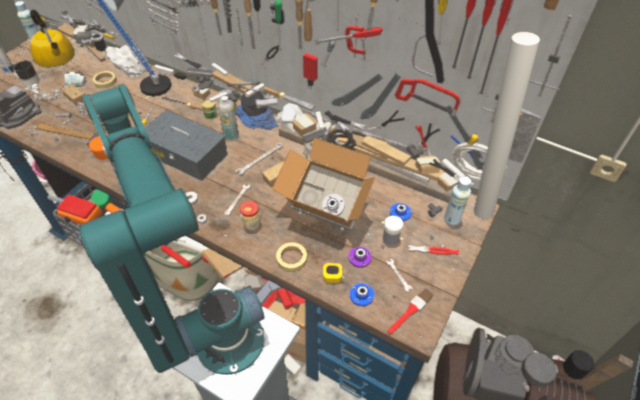

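View pics/b.png

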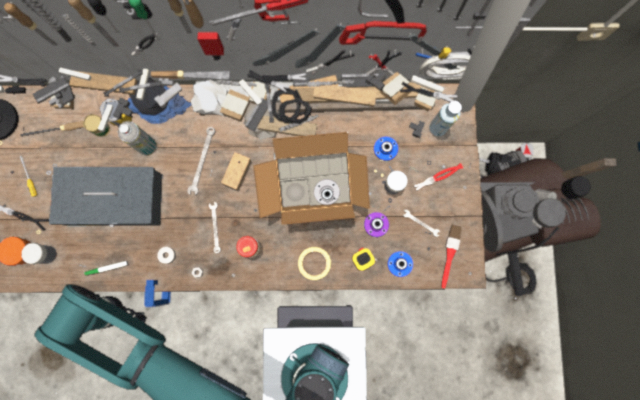

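Candidates for the spanner, in top view: (202,160) is the large one, (214,227) looks middle-sized, and (422,222) is small with a jaw at each end. The description picks (214,227). Hub: the steel one in the carton at (327,192); the look-alikes are blue at (386,148) and (400,264) and purple at (376,224). One close crop to check, plus measurements.

Run:
```python
from h import *
d=np.load("im0.npz");w=d["b"];im=d["bi"]
# spanners
hsv=cv2.cvtColor(im,cv2.COLOR_RGB2HSV)
for n,(u0,u1,v0,v1) in {"mid":(203,224,198,256),"large":(186,220,122,198),"small":(400,443,205,240)}.items():
    s=hsv[v0:v1,u0:u1];m=((s[...,1]<60)&(s[...,2]>120)).astype(np.uint8)
    k,l,st,c=cv2.connectedComponentsWithStats(m);i=1+st[1:,4].argmax()
    p=w[v0:v1,u0:u1][l==i];xy=p[:,:2];mu=xy.mean(0);U=np.linalg.svd(xy-mu)[2][0] if 0 else np.linalg.svd(xy-mu,full_matrices=False)[2][0]
    t=(xy-mu)@U;mid=mu+U*(t.max()+t.min())/2
    print(n,"len",np.ptp(t),"mid",mid,"ang",np.degrees(np.arctan2(U[1],U[0])),"z",np.nanmedian(p[:,2]))
# deck plane, in top view
def plane(v0,v1,u0,u1):
    p=w[v0:v1,u0:u1].reshape(-1,3);c=p.mean(0);n=np.linalg.svd(p-c)[2][2];n*=np.sign(n[2]);return c.round(3),n.round(3),np.std((p-c)@n).round(4)
print("deck",plane(184,203,344,348)); print("trough",plane(160,172,290,345))
print("bysts", [ (q,w[q[1],q[0]].round(3)) for q in [(247,247),(397,181),(236,170),(327,192)]])
A=im[130:230,245:380];B=im[195:260,195:265]
A=cv2.resize(A,None,fx=4,fy=4,interpolation=2);B=cv2.resize(B,None,fx=3.6,fy=3.6,interpolation=2)
C=np.zeros((400,800,3),np.uint8);C[:A.shape[0],:A.shape[1]]=A;C[:B.shape[0],545:545+B.shape[1]]=B[:,:255]
cv2.imwrite("pics/c.png",C[...,::-1])
np.set_printoptions(linewidth=250,suppress=True)
print("z along col 315 (every 3 rows):");print([(v,*w[v,315].round(3)) for v in range(132,226,3)])
print("row 190:");print([(u,*w[190,u].round(3)) for u in range(252,374,3)])
```

```text
mid len 0.1863691760689971 mid [0.47110948 0.32562491] ang -179.87091731450369 z 0.0019324976768738678Traceback (most recent call last):
  File "<stdin>", line 8, in <module>
    u, s, vh = gufunc(a, signature=signature)
               ~~~~~~^^^^^^^^^^^^^^^^^^^^^^^^
    raise LinAlgError("SVD did not converge")
numpy.linalg.LinAlgError: SVD did not converge
```

```bash
cat >> h.py <<'E'
def ray(im,uv,h):
    T=np.array(im["cam_to_world"]);uv=np.atleast_2d(uv)
    d=np.c_[(uv[:,0]-im["cx"])/im["fx"],(uv[:,1]-im["cy"])/im["fy"],np.ones(len(uv))]@T[:3,:3].T
    return (T[:3,3]+d*((h-T[2,3])/d[:,2])[:,None])
E
python3 - <<'E'
from h import *
np.set_printoptions(linewidth=250,suppress=True)
b=get_image("top");w=pts(b);im=b["img"]
hsv=cv2.cvtColor(im,cv2.COLOR_RGB2HSV)
vis=im.copy()
for n,(u0,u1,v0,v1) in {"mid":(203,224,198,256),"large":(186,220,122,198),"small":(400,443,205,240)}.items():
    s=hsv[v0:v1,u0:u1];m=((s[...,1]<50)&(s[...,2]>110)).astype(np.uint8)
    k,l,st,c=cv2.connectedComponentsWithStats(m);i=1+st[1:,4].argmax()
    vv,uu=np.nonzero(l==i);xy=ray(b,np.c_[uu+u0,vv+v0],.006)[:,:2]
    (c,sz,a)=cv2.minAreaRect(xy.astype(np.float32)*1000);mu=xy.mean(0);U=np.linalg.svd(xy-mu,full_matrices=False)[2][0]
    print(n,st[i],"rect",np.round(c,1),np.round(sz,1),"ang",np.degrees(np.arctan2(U[1],U[0])),"mean",mu)
    if n=="mid":vis[vv+v0,uu+u0,1]=255
def plane(v0,v1,u0,u1):
    p=w[v0:v1,u0:u1].reshape(-1,3);p=p[np.isfinite(p[:,0])];c=p.mean(0);n=np.linalg.svd(p-c,full_matrices=False)[2][2];n*=np.sign(n[2]);return c.round(3),n.round(3),np.std((p-c)@n).round(4)
print("trough",plane(160,172,290,345))
print([ (q,w[q[1],q[0]].round(3)) for q in [(247,247),(397,181),(236,170),(327,192)]])
A=cv2.resize(im[130:230,245:380],None,fx=4,fy=4,interpolation=2);B=cv2.resize(vis[195:260,195:265],None,fx=3.6,fy=3.6,interpolation=2)
C=np.zeros((400,800,3),np.uint8);C[:A.shape[0],:A.shape[1]]=A;C[:B.shape[0],545:545+B.shape[1]]=B[:,:255]
cv2.imwrite("pics/c.png",C[...,::-1])
print("col 315");print(np.array([[v,*(w[v,315]*1000).round()] for v in range(132,226,3)]).T)
print("row 190");print(np.array([[u,*(w[190,u]*1000).round()] for u in range(252,374,3)]).T)
E
```

```text
mid [  5   3  13  53 290] rect [468.1 319.8] [169.1  29.5] ang -173.8308314549937 mean [0.46801691 0.31756409]
large [  1   5  28  69 455] rect [688.9 369. ] [ 40.6 234.9] ang 165.35363373072144 mean [0.68286944 0.36810727]
small [  3   4  37  28 222] rect [ 475.9 -347.3] [134.5  28.7] ang -124.35564507275565 mean [ 0.47635597 -0.34899247]
trough (array([ 0.646, -0.013,  0.107]), array([-0.416, -0.037,  0.909]), np.float64(0.0034))
[((247, 247), array([0.397, 0.198, 0.11 ])), ((397, 181), array([ 0.599, -0.261,  0.093])), ((236, 170), array([0.647, 0.246, 0.044])), ((327, 192), array([ 0.562, -0.043,  0.113]))]
col 315
[[132. 135. 138. 141. 144. 147. 150. 153. 156. 159. 162. 165. 168. 171. 174. 177. 180. 183. 186. 189. 192. 195. 198. 201. 204. 207. 210. 213. 216. 219. 222. 225.]
 [746. 706. 702. 695. 689. 682. 677. 670. 673. 663. 657. 648. 638. 630. 622. 612. 602. 593. 583. 575. 566. 558. 547. 541. 532. 520. 508. 497. 486.  nan 483. 472.]
 [ -8.  -8.  -8.  -8.  -8.  -8.  -8.  -8.  -7.  -7.  -7.  -7.  -7.  -7.  -7.  -7.  -7.  -7.  -7.  -7.  -7.  -6.  -6.  -6.  -6.  -6.  -6.  -6.  -6. 
[... 484 characters left out ...]
5.  567.  568.  575.  577.  576.  576.  575.  576.  576.  576.  576.  573.  573.  570.  572.  567.  567.  567.  568.  571.  571.  572.  573.  574.  573.  568.  565.  563.  560.  559.  557.  587.  585.]
 [ 200.  190.  159.  151.  144.  136.  128.  119.  111.  103.   96.   88.   78.   69.   59.   50.   40.   31.   22.   12.    3.   -7.  -16.  -25.  -34.  -43.  -52.  -62.  -71.  -81.  -90. -100. -109. -116. -124. -133. -140. -148. -156. -184. -192.]
 [   1.    2.  177.  171.  156.  152.  143.  141.  125.  119.   77.   68.   71.   71.   75.   73.   72.   69.   70.   90.   89.  102.   95.  119.  123.  118.  116.   97.   98.   88.   85.   80.   85.  114.  129.  138.  157.  163.  173.   -4.    7.]]
```

View pics/c.png

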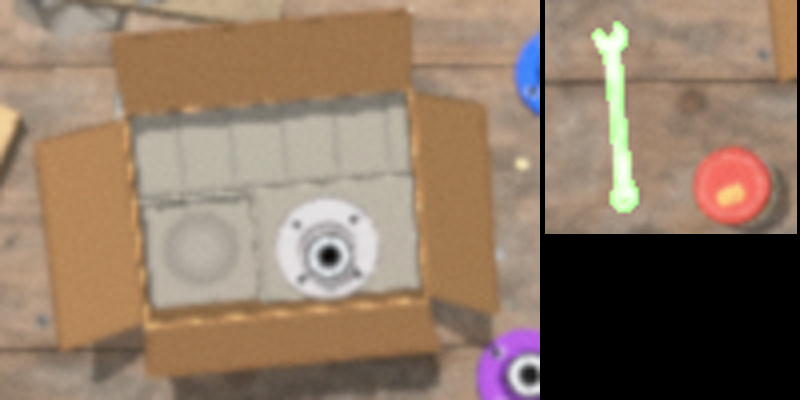

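The crop shows the middle spanner with its jaw up at far end (210,206) and the ring at (217,249), and the hub boss centre at about (327,193). The mouth corners and pocket ring are visible, so I'll fit the carton pose from these.

```bash
cat > fit.py <<'E'
from h import *
from scipy.optimize import least_squares
from scipy.spatial.transform import Rotation as R
def RC(yaw): return (R.from_euler('z',yaw)*R.from_euler('y',-.42)).as_matrix()
E
python3 - <<'E'
from fit import *
import json
np.set_printoptions(linewidth=200,suppress=True)
b=get_image("top");w=pts(b);T=np.array(b["cam_to_world"]);Ti=np.linalg.inv(T)
P=np.array([[82,107,79],[82,-107,79],[-83,107,79],[-83,-107,79],[-37,63,34],[7,20,50],[11,-106,50]])/1e3
px=np.array([[133,115],[408,95],[148,318],[425,298],[200,248],[252,197],[412,176]])/4+[245,130]-.375
def proj(p):
    c=p@Ti[:3,:3].T+Ti[:3,3];return np.c_[c[:,0]/c[:,2]*b["fx"]+b["cx"],c[:,1]/c[:,2]*b["fy"]+b["cy"]]
def patch(v0,v1,u0,u1): 
    p=w[v0:v1,u0:u1].reshape(-1,3);return p[np.isfinite(p[:,0])]
tr=patch(163,174,292,340);dk=patch(186,200,341,346);pk=patch(185,199,287,303)
def res(q):
    M=RC(q[3]);t=q[:3]
    f=[((p-t)@M)[:,2].mean()-z for p,z in((tr,.040),(dk,.05),(pk,.034))]
    return np.r_[(proj(P@M.T+t)-px).ravel(),np.array(f)*400]
s=least_squares(res,[.6,0,.05,.07],loss='soft_l1');q=s.x;M=RC(q[3]);t=q[:3]
print(q,np.degrees(q[3]));print(res(q).round(2))
json.dump(q.tolist(),open("q.json","w"))
W=lambda c:(np.array(c)/1e3@M.T+t).round(4)
# hub bore: intersect ray with z_c=82
d=np.array([(326.9-b["cx"])/b["fx"],(193.7-b["cy"])/b["fy"],1])@T[:3,:3].T;o=T[:3,3]
k=(.082-(o-t)@M[:,2])/(d@M[:,2]);print("hub carton",((o+k*d-t)@M*1000).round(1))
for n,c in dict(deckpt=(-35,-47,50),pocket=(-37,63,34),trough=(46,0,40)).items():print(n,W(c))
# flap angles: collect points per flap in carton frame
c=(w-t)@M*1000
box=(slice(125,230),slice(245,385));c=c[box].reshape(-1,3)
for n,i,s_,cr,h in(("left",1,1,109,77),("right",1,-1,109,77),("near",0,-1,84,81),("far",0,1,84,81)):
    o_=1-i;u=s_*c[:,i]-cr;z=c[:,2]-h;m=(u>8)&(u<90)&(z>-30)&(z<100)&(abs(c[:,o_])<60)
    r=np.hypot(u,z);m&=(r<95);print(n,m.sum(),"theta",np.pi-np.median(np.arctan2(z[m],u[m])),"rmax",np.percentile(r[m],95))
print("axes x,y,z",M.T.round(3).tolist())
E
```

```text
[ 0.62332018 -0.00211946  0.05365697  0.07497044] 4.2954900005766845
[-1.47 -0.23  1.17 -0.88 -0.08  1.82  0.06  1.18  0.07  0.04 -0.29 -0.8   0.33 -0.08  0.1  -0.31  0.49]
hub carton [-39.2 -35.6  82. ]
deckpt [ 0.5746 -0.0529  0.085 ]
pocket [0.5711 0.0571 0.0696]
trough [ 0.6489 -0.0002  0.1089]
left 806 theta 2.3544975429998796 rmax 84.99571760597944
right 562 theta 2.0866646460461897 rmax 83.28578268039357
near 97 theta 1.6955256749504133 rmax 86.82086469800639
far 747 theta 2.4540858522461986 rmax 82.65098812738432
axes x,y,z [[0.911, 0.068, 0.408], [-0.075, 0.997, 0.0], [-0.407, -0.031, 0.913]]
```

Carton fit is good to about 2 mm, yaw 4.3°. Moving over the spanner now.

play_rows --motion '[{"offset": [0.04,-0.03,0],"delta_rot": [0,0,7],"claw": 0.35},{"offset": [0.08,-0.06,0],"delta_rot": [0,0,14],"claw": 0.35},{"offset": [0.12,-0.09,0],"delta_rot": [0,0,21],"claw": 0.35},{"offset": [0.16,-0.12,-0.03],"delta_rot": [0,0,28],"claw": 0.35},{"offset": [0.2,-0.15,-0.07],"delta_rot": [0,0,31],"claw": 0.35},{"offset": [0.239,-0.18,-0.11],"delta_rot": [0,0,31],"claw": 0.35},{"offset": [0.239,-0.18,-0.15],"delta_rot": [0,0,31],"claw": 0.35},{"offset": [0.239,-0.18,-0.17],"delta_rot": [0,0,31],"claw": 0.35}]'

```text
time_s: 1.0
ee_pos: [0.4694, 0.3177, 0.0366]
tool_rot: [[-0.994, -0.108, -0.001], [-0.108, 0.994, -0.001], [0.001, -0.001, -1.0]]
contact_force: [-0.2, 0.8, -1.6]
grip_width: 0.0298
```

play_rows --motion '[{"offset": [0,0,-0.008],"delta_rot": [0,0,0],"claw": 0.35},{"offset": [0,0,-0.016],"delta_rot": [0,0,0],"claw": 0.35},{"offset": [0,0,-0.022],"delta_rot": [0,0,0],"claw": 0.35},{"offset": [0,0,-0.025],"delta_rot": [0,0,0],"claw": 0.35},{"offset": [0,0,-0.026],"delta_rot": [0,0,0],"claw": 0.05},{"offset": [0,0,-0.026],"delta_rot": [0,0,0],"claw": 0.05},{"offset": [0,0,-0.026],"delta_rot": [0,0,0],"claw": 0.05},{"offset": [0,0,-0.026],"delta_rot": [0,0,0],"claw": 0.05}]'

```text
time_s: 1.8
ee_pos: [0.4685, 0.3203, 0.0137]
tool_rot: [[-0.994, -0.111, 0.001], [-0.111, 0.994, 0.001], [-0.001, 0.001, -1.0]]
contact_force: [-0.8, -0.5, 0.7]
grip_width: 0.0041
```

Run:
```python
from h import *
a=get_image("scene");b=get_image("top");T=np.linalg.inv(np.array(a["cam_to_world"]))
c=T[:3,:3]@[.468,.32,.01]+T[:3,3];u,v=int(c[0]/c[2]*a["fx"]+a["cx"]),int(c[1]/c[2]*a["fy"]+a["cy"]);print(u,v)
A=cv2.resize(a["img"][v-35:v+35,u-35:u+35],(400,400),interpolation=2);B=cv2.resize(b["img"][190:260,180:250],(400,400),interpolation=2)
cv2.imwrite("pics/d.png",np.hstack([A,B])[...,::-1])
```

```text
236 197
```

View pics/d.png

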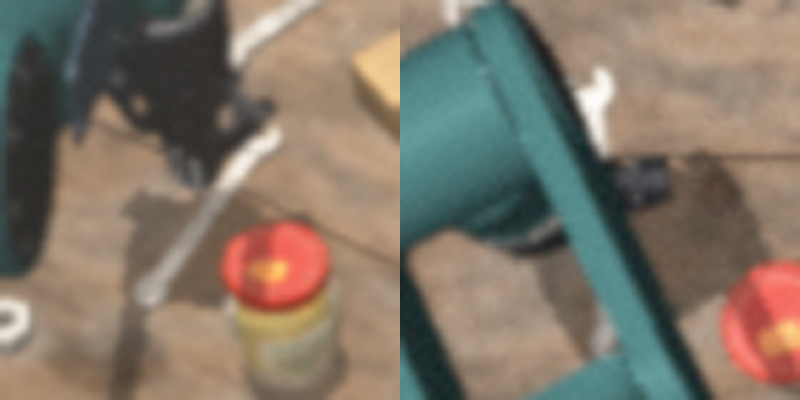

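The crop shows the fingers closed at about (200,185), left of the shank, which passes near (222,200). They missed, so I'll re-measure the shank line in both first images.

Run:
```python
from h import *
d=np.load("im0.npz");a=get_image("scene");b=get_image("top")
for n,cam,I,(u0,u1,v0,v1) in(("top",b,d["bi"],(203,224,198,256)),("scene",a,d["ai"],(215,258,178,222))):
    s=cv2.cvtColor(I,cv2.COLOR_RGB2HSV)[v0:v1,u0:u1];m=((s[...,1]<60)&(s[...,2]>110)).astype(np.uint8)
    k,l,st,c=cv2.connectedComponentsWithStats(m);i=1+st[1:,4].argmax();vv,uu=np.nonzero(l==i)
    p=ray(cam,np.c_[uu+u0,vv+v0],.005)[:,:2]
    print(n,st[i],"x ends",p[:,0].min(),p[:,0].max())
    for x in np.arange(.39,.55,.01):
        k=abs(p[:,0]-x)<.005;print(round(x,3),k.sum(),p[k,1].mean().round(4) if k.any() else None,(np.ptp(p[k,1]) if k.any() else 0).round(3))
```

```text
top [  0   0  21  58 582] x ends 0.3780967359168694 0.5627423879997038
0.39 27 0.3086 0.026
0.4 29 0.3164 0.058
0.41 36 0.3282 0.051
0.42 39 0.3284 0.051
0.43 40 0.3308 0.048
0.44 43 0.3316 0.048
0.45 44 0.3327 0.045
0.46 51 0.3312 0.045
0.47 40 0.3347 0.045
0.48 27 0.3337 0.042
0.49 17 0.3234 0.042
0.5 18 0.3226 0.016
0.51 18 0.3228 0.016
0.52 18 0.3231 0.016
0.53 24 0.3255 0.026
0.54 34 0.3241 0.045
0.55 29 0.3111 0.045
scene [  9   6  27  32 185] x ends 0.3817565227695626 0.5513602737866801
0.39 15 0.3103 0.022
0.4 14 0.3122 0.025
0.41 10 0.313 0.016
0.42 10 0.3138 0.018
0.43 10 0.3145 0.016
0.44 11 0.3169 0.016
0.45 10 0.3165 0.016
0.46 9 0.3182 0.013
0.47 10 0.3199 0.016
0.48 9 0.3217 0.016
0.49 10 0.3214 0.016
0.5 8 0.3221 0.013
0.51 10 0.3229 0.016
0.52 11 0.3247 0.019
0.53 14 0.3251 0.029
0.54 16 0.3282 0.029
0.55 5 0.322 0.01
```

Run:
```python
from h import *
a=get_image("scene");I=a["img"];w=pts(a)
u0,u1,v0,v1=215,258,178,222
s=cv2.cvtColor(I,cv2.COLOR_RGB2HSV)[v0:v1,u0:u1];m=((s[...,1]<60)&(s[...,2]>100)).astype(np.uint8)
vv,uu=np.nonzero(m);p=ray(a,np.c_[uu+u0,vv+v0],.005)[:,:2];k0=(abs(p[:,1]-.318)<.03);p=p[k0]
for x in np.arange(.39,.55,.01):
    k=abs(p[:,0]-x)<.005;print(round(x,3),k.sum(),p[k,1].mean().round(4) if k.any() else None)
# dark finger pixels & depth near tip
g=cv2.cvtColor(I,cv2.COLOR_RGB2GRAY)[180:205,225:250]
q=w[180:205,225:250][g<60];q=q[np.isfinite(q[:,0])];q=q[q[:,2]<.08];print(q[np.argsort(q[:,2])[:12]].round(3))
print(read_state()["grip_width"],read_state()["ee_pos"])
```

```text
0.39 17 0.3104
0.4 14 0.3122
0.41 11 0.314
0.42 11 0.3146
0.43 14 0.3222
0.44 17 0.3224
0.45 13 0.3221
0.46 10 0.3191
0.47 11 0.3211
0.48 16 0.3288
0.49 13 0.3247
0.5 10 0.3241
0.51 11 0.324
0.52 11 0.3247
0.53 12 0.3228
0.54 12 0.3221
0.55 7 0.3247
[[0.462 0.307 0.057]
 [0.468 0.306 0.057]
 [0.465 0.308 0.058]
 [0.467 0.305 0.064]
 [0.465 0.326 0.065]
 [0.463 0.306 0.066]
 [0.465 0.325 0.07 ]
 [0.467 0.326 0.074]
 [0.461 0.326 0.074]
 [0.46  0.307 0.076]
 [0.461 0.303 0.077]
 [0.469 0.304 0.079]]
0.004095362714162576 [0.4682329  0.31996799 0.0130846 ]
```

play_rows --motion '[{"offset": [0,0,0],"delta_rot": [0,0,0],"claw": 0.35},{"offset": [0,0,0],"delta_rot": [0,0,0],"claw": 0.35},{"offset": [0,0,-0.002],"delta_rot": [0,0,0],"claw": 0.35},{"offset": [0,0,-0.004],"delta_rot": [0,0,0],"claw": 0.35},{"offset": [0,0,-0.004],"delta_rot": [0,0,0],"claw": 0.1},{"offset": [0,0,-0.004],"delta_rot": [0,0,0],"claw": 0.05},{"offset": [0,0,-0.004],"delta_rot": [0,0,0],"claw": 0.05},{"offset": [0,0,-0.004],"delta_rot": [0,0,0],"claw": 0.05}]'

```text
time_s: 2.85
ee_pos: [0.4683, 0.32, 0.0091]
tool_rot: [[-0.994, -0.111, 0.0], [-0.111, 0.994, 0.0], [-0.0, 0.0, -1.0]]
contact_force: [-0.2, -0.1, 0.1]
grip_width: 0.0042
```

play_rows --motion '[{"offset": [0,0,0],"delta_rot": [0,0,0],"claw": 0.35},{"offset": [0,0,0],"delta_rot": [0,0,0],"claw": 0.35},{"offset": [0,0,-0.003],"delta_rot": [0,0,0],"claw": 0.35},{"offset": [0,0,-0.004],"delta_rot": [0,0,0],"claw": 0.35},{"offset": [0,0,-0.004],"delta_rot": [0,0,0],"claw": 0.1},{"offset": [0,0,-0.004],"delta_rot": [0,0,0],"claw": 0.05},{"offset": [0,0,-0.004],"delta_rot": [0,0,0],"claw": 0.05},{"offset": [0,0,-0.004],"delta_rot": [0,0,0],"claw": 0.05}]'

```text
time_s: 3.65
ee_pos: [0.4683, 0.32, 0.0051]
tool_rot: [[-0.994, -0.111, 0.0], [-0.111, 0.994, 0.0], [-0.0, 0.0, -1.0]]
contact_force: [-0.4, 0.5, -0.4]
grip_width: 0.0041
```

play_rows --motion '[{"offset": [0,0,0],"delta_rot": [0,0,0],"claw": 0.35},{"offset": [0,0,0],"delta_rot": [0,0,0],"claw": 0.35},{"offset": [0,0,-0.002],"delta_rot": [0,0,0],"claw": 0.35},{"offset": [0,0,-0.004],"delta_rot": [0,0,0],"claw": 0.35},{"offset": [0,0,-0.004],"delta_rot": [0,0,0],"claw": 0.1},{"offset": [0,0,-0.004],"delta_rot": [0,0,0],"claw": 0.05},{"offset": [0,0,-0.004],"delta_rot": [0,0,0],"claw": 0.05},{"offset": [0,0,-0.004],"delta_rot": [0,0,0],"claw": 0.05}]'

```text
time_s: 4.45
ee_pos: [0.4682, 0.32, 0.0011]
tool_rot: [[-0.994, -0.111, 0.0], [-0.111, 0.994, 0.0], [-0.0, 0.0, -1.0]]
contact_force: [0.1, -0.1, 0.5]
grip_width: 0.0039
```

Run:
```python
from h import *
a=get_image("scene");w=pts(a)
A=cv2.resize(a["img"][160:230,195:275],(800,700)[:2],interpolation=2)[:600]
cv2.imwrite("pics/e.png",A[...,::-1])
for q in [(222,215),(225,213),(228,225),(245,210),(260,190)]: print(q,w[q[1]-2:q[1]+3,q[0]-2:q[0]+3].reshape(-1,3).mean(0).round(4))
```

```text
(222, 215) [ 0.3795  0.3232 -0.0011]
(225, 213) [0.3915 0.3181 0.001 ]
(228, 225) [ 0.3536  0.2759 -0.0009]
(245, 210) [0.383  0.2077 0.0982]
(260, 190) [ 0.5518  0.2723 -0.001 ]
```

View pics/e.png

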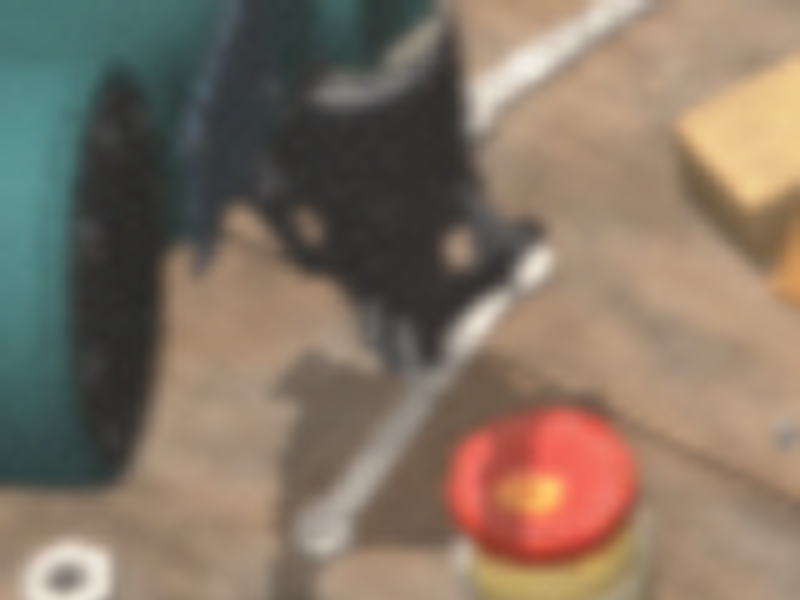

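The picture shows the fingertips at (420,370), right over the shank but not down to it, so the tips sit less far ahead of the TCP than stated. I'll keep lowering in small steps.

play_rows --motion '[{"offset": [0,0,0],"delta_rot": [0,0,0],"claw": 0.35},{"offset": [0,0,0],"delta_rot": [0,0,0],"claw": 0.35},{"offset": [0,0,-0.002],"delta_rot": [0,0,0],"claw": 0.35},{"offset": [0,0,-0.004],"delta_rot": [0,0,0],"claw": 0.35},{"offset": [0,0,-0.004],"delta_rot": [0,0,0],"claw": 0.1},{"offset": [0,0,-0.004],"delta_rot": [0,0,0],"claw": 0.05},{"offset": [0,0,-0.004],"delta_rot": [0,0,0],"claw": 0.05},{"offset": [0,0,-0.004],"delta_rot": [0,0,0],"claw": 0.05}]'

```text
time_s: 5.3
ee_pos: [0.4682, 0.32, -0.0029]
tool_rot: [[-0.994, -0.111, 0.0], [-0.111, 0.994, 0.0], [-0.0, 0.0, -1.0]]
contact_force: [-1.0, 0.5, 0.1]
grip_width: 0.0043
```

play_rows --motion '[{"offset": [0,0,0],"delta_rot": [0,0,0],"claw": 0.35},{"offset": [0,0,0],"delta_rot": [0,0,0],"claw": 0.35},{"offset": [0,0,-0.002],"delta_rot": [0,0,0],"claw": 0.35},{"offset": [0,0,-0.004],"delta_rot": [0,0,0],"claw": 0.35},{"offset": [0,0,-0.004],"delta_rot": [0,0,0],"claw": 0.1},{"offset": [0,0,-0.004],"delta_rot": [0,0,0],"claw": 0.05},{"offset": [0,0,-0.004],"delta_rot": [0,0,0],"claw": 0.05},{"offset": [0,0,-0.004],"delta_rot": [0,0,0],"claw": 0.05}]'

```text
time_s: 6.1
ee_pos: [0.4683, 0.32, -0.0069]
tool_rot: [[-0.994, -0.111, 0.0], [-0.111, 0.994, 0.0], [-0.0, 0.0, -1.0]]
contact_force: [0.2, 0.3, -0.8]
grip_width: 0.0044
```

Run:
```python
from h import *
a=get_image("scene");w=pts(a);np.set_printoptions(linewidth=200,suppress=True)
print((w[186:204,228:246,2]*1000).round().astype(int));print((w[186:204,228:246,1]*1000).round().astype(int))
print((cv2.cvtColor(a["img"],cv2.COLOR_RGB2GRAY)[186:204,228:246]))
```

```text
[[                  86                   85                   89                   85                   77                   99                  105                  107                   97
                    96                   95                   78                    5                   -3                  102                  100                  107                  105]
 [                  82                   84                   92                   77                   62                   95                   96                   97                   97
                    83                   72                   68                   -6                    0                  100                  105                  103                  112]
 [                  66                   70                   70                   81                   69                   86                   95                   89                   94
                    83                   72                   67                   69                   75                   87                
[... 13400 characters left out ...]
93  67  53  75 112 136 123 110 116 127]
 [122 119 112 103  96  89  77  92  94  73  64  88 109 112  99 100 104 109]
 [104 103  99 100 101  95  80  91  99  84  83 104 109 100  93  93  98 107]
 [ 99  98  98  98 100  92  86 100 111 103 105 111 103  95  94  94  95 101]
 [ 98  99  98 100 101  99 105 117 127 121 110 103  97  96  96  97  96  97]
 [100  99 101 102 103 108 119 133 137 130 108  94  93  95  96  96  96  96]
 [101 103 104 103 108 118 134 140 139 123 104  97  95  95  95  95  97  97]
 [101 102 105 108 117 131 141 143 133 110  96  96  94  94  97 102 100 103]
 [102 107 106 116 129 142 143 138 116  98  96  96  96 102 115 121 113 108]]<stdin>:3: RuntimeWarning: invalid value encountered in cast
```

Depth shows the real fingertips at z of about 15 mm while the TCP reads −7 mm, so the fingers are physically about 25–30 mm shorter than the text says. I'll go lower step by step.

play_rows --motion '[{"offset": [0,0,0],"delta_rot": [0,0,0],"claw": 0.35},{"offset": [0,0,0],"delta_rot": [0,0,0],"claw": 0.35},{"offset": [0,0,-0.004],"delta_rot": [0,0,0],"claw": 0.35},{"offset": [0,0,-0.007],"delta_rot": [0,0,0],"claw": 0.35},{"offset": [0,0,-0.007],"delta_rot": [0,0,0],"claw": 0.1},{"offset": [0,0,-0.007],"delta_rot": [0,0,0],"claw": 0.05},{"offset": [0,0,-0.007],"delta_rot": [0,0,0],"claw": 0.05},{"offset": [0,0,-0.007],"delta_rot": [0,0,0],"claw": 0.05}]'

```text
time_s: 6.95
ee_pos: [0.4683, 0.3201, -0.0138]
tool_rot: [[-0.994, -0.111, 0.0], [-0.111, 0.994, 0.0], [-0.0, 0.0, -1.0]]
contact_force: [0.3, 0.6, 0.3]
grip_width: 0.0044
```

play_rows --motion '[{"offset": [0,0,0],"delta_rot": [0,0,0],"claw": 0.35},{"offset": [0,0,0],"delta_rot": [0,0,0],"claw": 0.35},{"offset": [0,0,-0.002],"delta_rot": [0,0,0],"claw": 0.35},{"offset": [0,0,-0.004],"delta_rot": [0,0,0],"claw": 0.35},{"offset": [0,0,-0.004],"delta_rot": [0,0,0],"claw": 0.1},{"offset": [0,0,-0.004],"delta_rot": [0,0,0],"claw": 0.05},{"offset": [0,0,-0.004],"delta_rot": [0,0,0],"claw": 0.05},{"offset": [0,0,-0.004],"delta_rot": [0,0,0],"claw": 0.05}]'

```text
time_s: 7.75
ee_pos: [0.468, 0.3199, -0.0182]
tool_rot: [[-0.994, -0.111, -0.0], [-0.111, 0.994, -0.0], [0.0, -0.0, -1.0]]
contact_force: [-0.1, -0.3, -1.4]
grip_width: 0.0097
```

play_rows --motion '[{"offset": [0,0,0],"delta_rot": [0,0,0],"claw": 0.35},{"offset": [0,0,0],"delta_rot": [0,0,0],"claw": 0.35},{"offset": [0,0,-0.002],"delta_rot": [0,0,0],"claw": 0.35},{"offset": [0,0,-0.003],"delta_rot": [0,0,0],"claw": 0.35},{"offset": [0,0,-0.003],"delta_rot": [0,0,0],"claw": 0.1},{"offset": [0,0,-0.003],"delta_rot": [0,0,0],"claw": 0.05},{"offset": [0,0,-0.003],"delta_rot": [0,0,0],"claw": 0.05},{"offset": [0,0,-0.003],"delta_rot": [0,0,0],"claw": 0.05}]'

```text
time_s: 8.55
ee_pos: [0.4682, 0.32, -0.0209]
tool_rot: [[-0.994, -0.111, 0.0], [-0.111, 0.994, 0.0], [-0.0, 0.0, -1.0]]
contact_force: [-0.6, 0.6, 0.9]
grip_width: 0.0104
```

Gripped at 10.4 mm width. Now compute the carry.

Run:
```python
from fit import *
import json
q=json.load(open("q.json"));M=RC(q[3]);t=np.array(q[:3]);s=read_state()
R0=np.array(s["tool_rot"]);R1=np.c_[M[:,1],M[:,0],-M[:,2]]
rv=R.from_matrix(R1@R0.T).as_rotvec(degrees=True);print("rv",rv,np.linalg.norm(rv))
half=R.from_rotvec(rv/2,degrees=True)
for h in (0,10,60,120):
    c=np.array([46,0,40+h])/1e3@M.T+t
    print(h,"underside",c.round(4),"TCP A",(c+.0209*R1[:,2]).round(4))
print(s["joint_pos"])
```

```text
rv [ 20.6476109  -17.11134359 -90.59492122] 94.4804829922
0 underside [ 6.489e-01 -2.000e-04  1.089e-01] TCP A [6.574e-01 4.000e-04 8.990e-02]
10 underside [ 6.449e-01 -5.000e-04  1.181e-01] TCP A [6.534e-01 1.000e-04 9.900e-02]
60 underside [ 0.6245 -0.002   0.1637] TCP A [ 0.633  -0.0014  0.1446]
120 underside [ 0.6001 -0.0039  0.2185] TCP A [ 0.6086 -0.0032  0.1994]
[ 4.99498843e-01  2.80754395e-01  1.62146768e+00  9.46831880e-05
  1.23921376e+00 -1.18259837e+00]
```

play_rows --motion '[{"offset": [0,0,0.04],"delta_rot": [0,0,0],"claw": 0.05},{"offset": [0,0,0.09],"delta_rot": [0,0,0],"claw": 0.05},{"offset": [0,0,0.14],"delta_rot": [0,0,0],"claw": 0.05},{"offset": [0,0,0.19],"delta_rot": [0,0,0],"claw": 0.05},{"offset": [0,0,0.24],"delta_rot": [0,0,0],"claw": 0.05},{"offset": [0,0,0.29],"delta_rot": [0,0,0],"claw": 0.05},{"offset": [0,0,0.29],"delta_rot": [0,0,-8],"claw": 0.05},{"offset": [0,0,0.29],"delta_rot": [0,0,-16],"claw": 0.05}]'

```text
time_s: 9.35
ee_pos: [0.469, 0.3204, 0.2721]
tool_rot: [[-0.985, 0.173, 0.005], [0.173, 0.985, 0.003], [-0.004, 0.004, -1.0]]
contact_force: [-0.2, -0.2, -1.1]
grip_width: 0.0107
```

play_rows --motion '[{"offset": [0.015,-0.04,0],"delta_rot": [0,0,-8.5],"claw": 0.05},{"offset": [0.03,-0.08,0],"delta_rot": [0,0,-17],"claw": 0.05},{"offset": [0.045,-0.12,0],"delta_rot": [0,0,-25.5],"claw": 0.05},{"offset": [0.06,-0.16,0],"delta_rot": [0,0,-34],"claw": 0.05},{"offset": [0.075,-0.2,0],"delta_rot": [0,0,-42.5],"claw": 0.05},{"offset": [0.09,-0.24,0],"delta_rot": [0,0,-51],"claw": 0.05},{"offset": [0.105,-0.28,0],"delta_rot": [0,0,-59.5],"claw": 0.05},{"offset": [0.12,-0.32,0],"delta_rot": [0,0,-68],"claw": 0.05}]'

```text
time_s: 10.15
ee_pos: [0.5884, -0.0017, 0.2687]
tool_rot: [[-0.208, 0.978, -0.0], [0.978, 0.208, 0.0], [0.0, -0.0, -1.0]]
contact_force: [1.0, -0.9, -0.9]
grip_width: 0.0104
```

play_rows --motion '[{"offset": [0.005,0,0],"delta_rot": [0,0,-8.1],"claw": 0.05},{"offset": [0.01,0,0],"delta_rot": [0.6,-8,-8.1],"claw": 0.05},{"offset": [0.02,0,0],"delta_rot": [1.2,-16,-8.1],"claw": 0.05},{"offset": [0.02,0,-0.02],"delta_rot": [0.1,-24.1,-8.1],"claw": 0.05},{"offset": [0.02,0,-0.04],"delta_rot": [0.1,-24.1,-8.1],"claw": 0.05},{"offset": [0.02,0,-0.05],"delta_rot": [0.1,-24.1,-8.1],"claw": 0.05},{"offset": [0.02,0,-0.05],"delta_rot": [0.1,-24.1,-8.1],"claw": 0.05},{"offset": [0.02,0,-0.05],"delta_rot": [0.1,-24.1,-8.1],"claw": 0.05}]'

```text
time_s: 10.95
ee_pos: [0.6098, -0.0002, 0.2211]
tool_rot: [[-0.06, 0.91, 0.41], [0.997, 0.078, -0.028], [-0.057, 0.407, -0.912]]
contact_force: [-0.1, -0.1, -1.3]
grip_width: 0.0107
```

Run:
```python
from fit import *
import json
q=json.load(open("q.json"));M=RC(q[3]);t=np.array(q[:3]);s=read_state()
R1=np.c_[M[:,1],M[:,0],-M[:,2]];R0=np.array(s["tool_rot"])
print("rot err",R.from_matrix(R1@R0.T).as_rotvec(degrees=True),"tcp carton",((s["ee_pos"]-t)@M*1000).round(1),s["ee_pos"])
a=get_image("scene");b=get_image("top");np.savez("im1.npz",a=pts(a),b=pts(b))
A=cv2.resize(a["img"][110:240,260:390],(520,520),interpolation=2)
cv2.imwrite("pics/f.png",A[...,::-1])
```

```text
rot err [3.28691969 0.19894129 0.84910165] tcp carton [ 56.1   2.9 158.3] [ 6.09799239e-01 -2.37215872e-04  2.21095871e-01]
```

View pics/f.png

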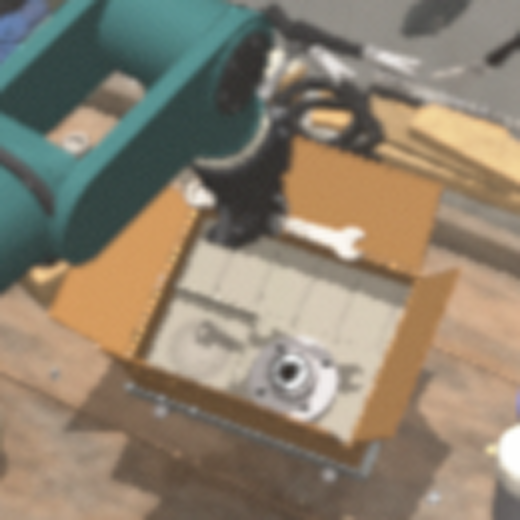

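The crop shows the spanner level in the gripper, jaw at (345,240) and ring at (200,195), hanging above the tray. I'll get its 3D position.

Run:
```python
from fit import *
import json
q=json.load(open("q.json"));M=RC(q[3]);t=np.array(q[:3]);s=read_state()
a=get_image("scene");w=pts(a);hsv=cv2.cvtColor(a["img"],cv2.COLOR_RGB2HSV)
tc=(s["ee_pos"]-t)@M*1000
for n,(u0,u1,v0,v1) in {"jaw+shank":(330,352,162,176),"jaw":(342,352,162,176),"ring":(306,314,152,162)}.items():
    m=(hsv[v0:v1,u0:u1,1]<70)&(hsv[v0:v1,u0:u1,2]>130)
    p=((w[v0:v1,u0:u1][m]-t)@M*1000);p=p[np.isfinite(p[:,0])]
    md=np.median(p,0);p=p[abs(p[:,2]-md[2])<15];print(n,len(p),"median",np.median(p,0).round(1),"min",np.percentile(p,3,0).round(1),"max",np.percentile(p,97,0).round(1))
print("tcp",tc.round(1))
```

```text
jaw+shank 91 median [ 55.2 -47.9 188. ] min [ 45.4 -72.8 179.5] max [ 67.1  -5.6 194.8]
jaw 48 median [ 54.8 -63.  189.8] min [ 44.7 -74.  182. ] max [ 67.4 -46.9 194.8]
ring 30 median [ 52.6  75.8 181.3] min [ 44.9  60.3 174.9] max [ 63.2  84.4 190.7]
tcp [ 56.7   2.9 158.8]
```

Spanner underside is 20 mm behind the TCP along the tool axis, so the offset is tool-fixed. Descending into the trough.

play_rows --motion '[{"offset": [0.002,0,-0.018],"delta_rot": [3.3,0.2,0.8],"claw": 0.05},{"offset": [0.008,0,-0.035],"delta_rot": [3.3,0.2,0.8],"claw": 0.05},{"offset": [0.015,0,-0.055],"delta_rot": [3.3,0.2,0.8],"claw": 0.05},{"offset": [0.022,0,-0.075],"delta_rot": [3.3,0.2,0.8],"claw": 0.05},{"offset": [0.03,0,-0.095],"delta_rot": [3.3,0.2,0.8],"claw": 0.05},{"offset": [0.036,0,-0.11],"delta_rot": [3.3,0.2,0.8],"claw": 0.05},{"offset": [0.04,0,-0.119],"delta_rot": [3.3,0.2,0.8],"claw": 0.05},{"offset": [0.04,0,-0.119],"delta_rot": [3.3,0.2,0.8],"claw": 0.05}]'

```text
time_s: 11.9
ee_pos: [0.6483, -0.0, 0.0988]
tool_rot: [[-0.074, 0.913, 0.402], [0.997, 0.068, 0.031], [0.001, 0.403, -0.915]]
contact_force: [-0.4, -0.9, -1.6]
grip_width: 0.0108
```

play_rows --motion '[{"offset": [0.001,0,-0.003],"delta_rot": [0,0,0],"claw": 0.05},{"offset": [0.002,0,-0.005],"delta_rot": [0,0,0],"claw": 0.05},{"offset": [0.003,0,-0.007],"delta_rot": [0,0,0],"claw": 0.05},{"offset": [0.004,0,-0.009],"delta_rot": [0,0,0],"claw": 0.05},{"offset": [0.004,0,-0.01],"delta_rot": [0,0,0],"claw": 0.05},{"offset": [0.004,0,-0.01],"delta_rot": [0,0,0],"claw": 0.05},{"offset": [0.004,0,-0.01],"delta_rot": [0,0,0],"claw": 0.05},{"offset": [0.004,0,-0.01],"delta_rot": [0,0,0],"claw": 0.05}]'

```text
time_s: 12.7
ee_pos: [0.6522, -0.0, 0.0902]
tool_rot: [[-0.074, 0.912, 0.404], [0.997, 0.068, 0.031], [0.001, 0.405, -0.914]]
contact_force: [0.4, -0.2, -0.7]
grip_width: 0.0105
```

```bash
cat > st.py <<'E'
from fit import *
import json
q=json.load(open("q.json"));M=RC(q[3]);t=np.array(q[:3]);s=read_state()
R1=np.c_[M[:,1],M[:,0],-M[:,2]];R0=np.array(s["tool_rot"])
print("rot err",R.from_matrix(R1@R0.T).as_rotvec(degrees=True).round(2),"tcp carton",((s["ee_pos"]-t)@M*1000).round(1),"F carton",(M.T@s["contact_force"]).round(1),s["grip_width"],s["time_s"])
E
python3 st.py
```

```text
rot err [-0.02 -0.15  0.03] tcp carton [41.4 -0.1 21.5] F carton [ 0.  -0.2 -0.8] 0.01051595336065218 12.7
```

play_rows --motion '[{"offset": [0.001,0,-0.002],"delta_rot": [0,0,0],"claw": 0.05},{"offset": [0.001,0,-0.002],"delta_rot": [0,0,0],"claw": 0.05},{"offset": [0.001,0,-0.002],"delta_rot": [0,0,0],"claw": 0.35},{"offset": [0.001,0,-0.002],"delta_rot": [0,0,0],"claw": 0.35},{"offset": [-0.007,0,0.016],"delta_rot": [0,0,0],"claw": 0.35},{"offset": [-0.023,-0.001,0.052],"delta_rot": [0,0,0],"claw": 0.6},{"offset": [-0.039,-0.003,0.088],"delta_rot": [0,0,0],"claw": 0.75},{"offset": [-0.049,-0.004,0.11],"delta_rot": [0,0,0],"claw": 0.75}]'

```text
time_s: 13.5
ee_pos: [0.6037, -0.0042, 0.2043]
tool_rot: [[-0.074, 0.91, 0.409], [0.997, 0.068, 0.03], [-0.001, 0.41, -0.912]]
contact_force: [-0.1, 0.6, -0.0]
grip_width: 0.0642
```

```bash
python3 st.py
python3 - <<'E'
from fit import *
a=get_image("scene");cv2.imwrite("pics/g.png",cv2.resize(a["img"][110:240,260:390],(520,520),interpolation=2)[...,::-1])
E
```

```text
rot err [0.02 0.14 0.03] tcp carton [ 43.4  -0.6 145.6] F carton [-0.   0.6  0. ] 0.06415099869145276 13.5
```

View pics/g.png

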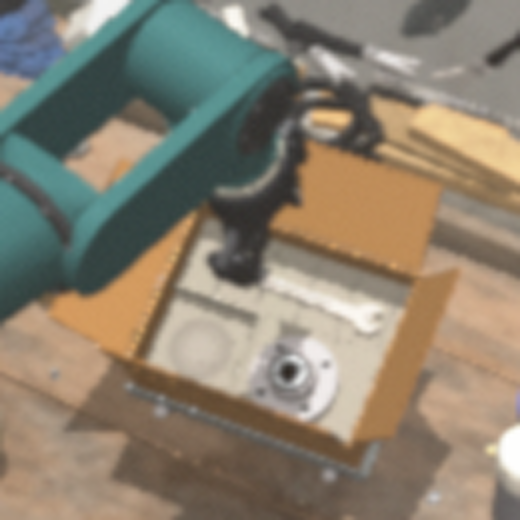

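Spanner lies in the trough, jaw at (370,318) in the crop. Now the hub: turn the gripper 90° about the carton normal and grasp the boss.

play_rows --motion '[{"offset": [-0.009,-0.005,-0.004],"delta_rot": [-3.5,-0.3,7.8],"claw": 0.78},{"offset": [-0.018,-0.01,-0.008],"delta_rot": [-6.9,-0.5,15.5],"claw": 0.78},{"offset": [-0.027,-0.015,-0.013],"delta_rot": [-10.4,-0.8,23.3],"claw": 0.78},{"offset": [-0.036,-0.02,-0.017],"delta_rot": [-13.8,-1.1,31],"claw": 0.78},{"offset": [-0.045,-0.025,-0.021],"delta_rot": [-17.3,-1.3,38.8],"claw": 0.78},{"offset": [-0.054,-0.03,-0.025],"delta_rot": [-20.8,-1.6,46.6],"claw": 0.78},{"offset": [-0.063,-0.035,-0.029],"delta_rot": [-24.2,-1.8,54.3],"claw": 0.78},{"offset": [-0.072,-0.0405,-0.034],"delta_rot": [-27.7,-2.1,62.1],"claw": 0.78}]'

```text
time_s: 14.35
ee_pos: [0.531, -0.0447, 0.1657]
tool_rot: [[-0.874, 0.268, 0.406], [0.304, 0.952, 0.028], [-0.38, 0.148, -0.913]]
contact_force: [-0.4, 0.1, -0.5]
grip_width: 0.0666
```

play_rows --motion '[{"offset": [0,0,0],"delta_rot": [-3,-0.2,6.7],"claw": 0.78},{"offset": [0,0,0],"delta_rot": [-6,-0.5,13.4],"claw": 0.78},{"offset": [0,0,0],"delta_rot": [-9,-0.7,20.1],"claw": 0.78},{"offset": [0.006,0.001,-0.014],"delta_rot": [-9,-0.7,20.1],"claw": 0.78},{"offset": [0.012,0.001,-0.028],"delta_rot": [-9,-0.7,20.1],"claw": 0.78},{"offset": [0.018,0.001,-0.041],"delta_rot": [-9,-0.7,20.1],"claw": 0.78},{"offset": [0.0244,0.002,-0.055],"delta_rot": [-9,-0.7,20.1],"claw": 0.78},{"offset": [0.0244,0.002,-0.055],"delta_rot": [-9,-0.7,20.1],"claw": 0.78}]'

```text
time_s: 15.15
ee_pos: [0.5542, -0.042, 0.1077]
tool_rot: [[-0.912, -0.074, 0.403], [-0.068, 0.997, 0.028], [-0.404, -0.002, -0.915]]
contact_force: [0.0, 0.2, -0.5]
grip_width: 0.0671
```

```bash
python3 st.py
python3 - <<'E'
from fit import *
import json
q=json.load(open("q.json"));M=RC(q[3]);t=np.array(q[:3]);s=read_state();R0=np.array(s["tool_rot"])
R2=np.c_[-M[:,0],M[:,1],-M[:,2]]
print("err",R.from_matrix(R2@R0.T).as_rotvec(degrees=True).round(2))
a=get_image("scene");w=pts(a);T=np.array(a["cam_to_world"])
d=np.array([(332.2-a["cx"])/a["fx"],(202.6-a["cy"])/a["fy"],1])@T[:3,:3].T;o=T[:3,3]
k=(.082-(o-t)@M[:,2])/(d@M[:,2]);print("hub from scene (earlier px)",((o+k*d-t)@M*1000).round(1))
cv2.imwrite("pics/i.png",cv2.resize(a["img"][110:240,260:390],(520,520),interpolation=2)[...,::-1])
E
```

```text
rot err [ 36.52   2.46 -82.21] tcp carton [-43.6 -34.6  78.7] F carton [-0.2  0.2 -0.5] 0.06708317104459699 15.15
err [ 0.12 -0.24  0.05]
hub from scene (earlier px) [-40.1 -34.9  82. ]
```

View pics/i.png

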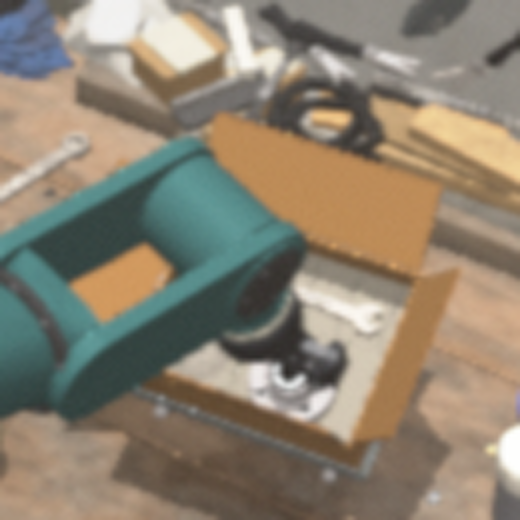

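play_rows --motion '[{"offset": [0.006,0,-0.006],"delta_rot": [0,0,0],"claw": 0.78},{"offset": [0.011,0,-0.016],"delta_rot": [0,0,0],"claw": 0.78},{"offset": [0.015,0.001,-0.025],"delta_rot": [0,0,0],"claw": 0.78},{"offset": [0.019,0.001,-0.034],"delta_rot": [0,0,0],"claw": 0.78},{"offset": [0.019,0.001,-0.034],"delta_rot": [0,0,0],"claw": 0.78},{"offset": [0.019,0.001,-0.034],"delta_rot": [0,0,0],"claw": 0.4},{"offset": [0.019,0.001,-0.034],"delta_rot": [0,0,0],"claw": 0.4},{"offset": [0.019,0.001,-0.034],"delta_rot": [0,0,0],"claw": 0.4}]'

```text
time_s: 16.0
ee_pos: [0.5745, -0.0414, 0.0777]
tool_rot: [[-0.91, -0.074, 0.408], [-0.069, 0.997, 0.027], [-0.409, -0.003, -0.913]]
contact_force: [-2.1, 0.1, 1.7]
grip_width: 0.0423
```

```bash
python3 st.py
```

```text
rot err [ 36.81   2.66 -82.11] tcp carton [-37.3 -35.5  43. ] F carton [-1.2  0.2  2.3] 0.04231410197186514 16.0
```

play_rows --motion '[{"offset": [-0.003,0,0.007],"delta_rot": [0,0,0],"claw": 0.4},{"offset": [-0.006,-0.001,0.014],"delta_rot": [0,0,0],"claw": 0.4},{"offset": [-0.008,0.014,0.016],"delta_rot": [0,0,0],"claw": 0.4},{"offset": [-0.01,0.034,0.016],"delta_rot": [0,0,0],"claw": 0.4},{"offset": [-0.011,0.054,0.016],"delta_rot": [0,0,0],"claw": 0.4},{"offset": [-0.013,0.074,0.016],"delta_rot": [0,0,0],"claw": 0.4},{"offset": [-0.014,0.09,0.016],"delta_rot": [0,0,0],"claw": 0.4},{"offset": [-0.0145,0.0975,0.016],"delta_rot": [0,0,0],"claw": 0.4}]'

```text
time_s: 16.8
ee_pos: [0.5593, 0.0571, 0.0929]
tool_rot: [[-0.91, -0.075, 0.407], [-0.07, 0.997, 0.028], [-0.408, -0.003, -0.913]]
contact_force: [0.3, -0.3, -3.8]
grip_width: 0.042
```

```bash
python3 st.py
python3 - <<'E'
from fit import *
a=get_image("scene");cv2.imwrite("pics/j.png",cv2.resize(a["img"][110:240,260:390],(520,520),interpolation=2)[...,::-1])
E
```

```text
rot err [ 36.76   2.62 -82.2 ] tcp carton [-38.3  63.9  60.1] F carton [-1.3 -0.3 -3.6] 0.0419633972138206 16.8
```

View pics/j.png

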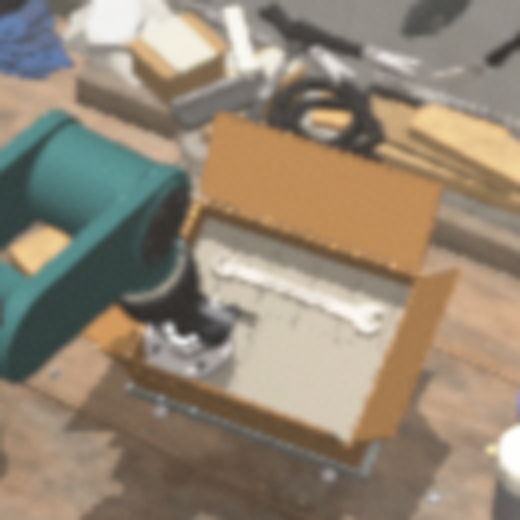

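Hub is in the gripper (about 3.8 N load) over the pocket, and the spanner is whole in the trough. Lowering.

play_rows --motion '[{"offset": [0.003,0,-0.004],"delta_rot": [0,0,0],"claw": 0.4},{"offset": [0.005,0,-0.009],"delta_rot": [0,0,0],"claw": 0.4},{"offset": [0.007,0,-0.013],"delta_rot": [0,0,0],"claw": 0.4},{"offset": [0.009,0,-0.017],"delta_rot": [0,0,0],"claw": 0.4},{"offset": [0.011,0,-0.021],"delta_rot": [0,0,0],"claw": 0.4},{"offset": [0.0125,0,-0.025],"delta_rot": [0,0,0],"claw": 0.4},{"offset": [0.0135,0,-0.027],"delta_rot": [0,0,0],"claw": 0.4},{"offset": [0.0135,0,-0.027],"delta_rot": [0,0,0],"claw": 0.4}]'

```text
time_s: 17.65
ee_pos: [0.5734, 0.056, 0.0654]
tool_rot: [[-0.911, -0.074, 0.407], [-0.069, 0.997, 0.027], [-0.408, -0.003, -0.913]]
contact_force: [-0.7, 0.3, -2.5]
grip_width: 0.042
```

```bash
python3 st.py
```

```text
rot err [ 36.76   2.59 -82.13] tcp carton [-36.7  61.7  29.3] F carton [-1.7  0.4 -2. ] 0.042013378316513646 17.65
```

play_rows --motion '[{"offset": [0.001,0.001,-0.0015],"delta_rot": [0,0,0],"claw": 0.4},{"offset": [0.001,0.001,-0.0015],"delta_rot": [0,0,0],"claw": 0.64},{"offset": [0.001,0.001,-0.0015],"delta_rot": [0,0,0],"claw": 0.64},{"offset": [0.001,0.001,-0.0015],"delta_rot": [0,0,0],"claw": 0.64},{"offset": [-0.007,0,0.016],"delta_rot": [0,0,0],"claw": 0.64},{"offset": [-0.019,-0.001,0.042],"delta_rot": [0,0,0],"claw": 0.64},{"offset": [-0.035,-0.003,0.078],"delta_rot": [0,0,0],"claw": 0.4},{"offset": [-0.048,-0.004,0.108],"delta_rot": [0,0,0],"claw": 0}]'

```text
time_s: 18.45
ee_pos: [0.5255, 0.0519, 0.1767]
tool_rot: [[-0.909, -0.074, 0.41], [-0.069, 0.997, 0.027], [-0.411, -0.004, -0.912]]
contact_force: [1.7, 0.8, 0.3]
grip_width: 0.0263
```

```bash
python3 st.py
python3 - <<'E'
from fit import *
import json
q=json.load(open("q.json"));M=RC(q[3]);t=np.array(q[:3])
a=get_image("scene");cv2.imwrite("pics/k.png",cv2.resize(a["img"][110:240,260:390],(520,520),interpolation=2)[...,::-1])
c=(pts(a)-t)@M*1000
c=c.reshape(-1,3);m=(abs(c[:,0]+37)<40)&(abs(c[:,1]-63)<40)&(c[:,2]<90)&(c[:,2]>30);c=c[m]
top=c[c[:,2]>58];fl=c[(np.hypot(c[:,0]+37,c[:,1]-63)>27)&(np.hypot(c[:,0]+37,c[:,1]-63)<36)]
print("boss",len(top),top.mean(0).round(1),np.percentile(top[:,2],[50,90]).round(1),"flange z",np.median(fl[:,2]).round(1),len(fl))
E
```

```text
rot err [ 36.92   2.76 -82.06] tcp carton [-35.2  61.2 150.4] F carton [ 1.8  0.6 -0.4] 0.026272377582907507 18.45
boss 117 [-39.4  61.8  66.9] [66.9 71.7] flange z 46.9 108
```

View pics/k.png

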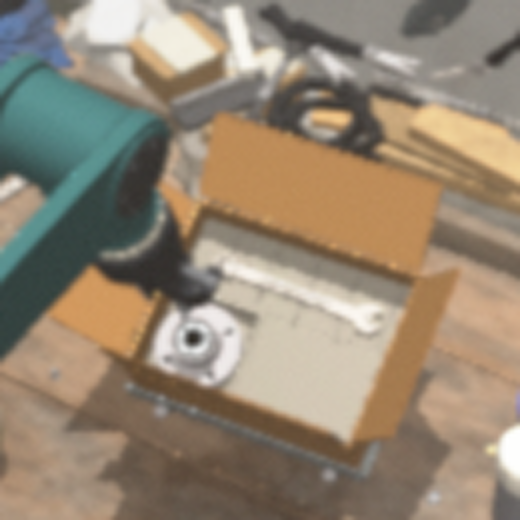

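Hub is flat in the pocket: boss top 66.9, flange top 46.9 (nominal 66 and 46). Now the left flap; moving out beyond its edge and below.

play_rows --motion '[{"offset": [0.003,0.037,0.003],"delta_rot": [0,0,0],"claw": 0},{"offset": [0.006,0.075,0.006],"delta_rot": [0,0,0],"claw": 0},{"offset": [0.009,0.11,0.008],"delta_rot": [0,0,0],"claw": 0},{"offset": [0.012,0.145,0.01],"delta_rot": [0,0,0],"claw": 0},{"offset": [0.012,0.145,0.01],"delta_rot": [0,0,0],"claw": 0},{"offset": [0.025,0.146,-0.019],"delta_rot": [0,0,0],"claw": 0},{"offset": [0.038,0.147,-0.048],"delta_rot": [0,0,0],"claw": 0},{"offset": [0.038,0.147,-0.048],"delta_rot": [0,0,0],"claw": 0}]'

```text
time_s: 19.3
ee_pos: [0.5614, 0.1975, 0.1204]
tool_rot: [[-0.914, -0.073, 0.399], [-0.069, 0.997, 0.024], [-0.4, -0.006, -0.916]]
contact_force: [0.0, 0.4, -1.2]
grip_width: 0.0001
```

```bash
python3 st.py
```

```text
rot err [ 36.57   2.09 -82.25] tcp carton [-15.6 203.7  80. ] F carton [-0.4  0.4 -1.1] 5.668204073157574e-05 19.3
```

play_rows --motion '[{"offset": [0,-0.01,0.003],"delta_rot": [0,0,0],"claw": 0},{"offset": [-0.001,-0.02,0.006],"delta_rot": [0,0,0],"claw": 0},{"offset": [-0.0015,-0.03,0.009],"delta_rot": [0,0,0],"claw": 0},{"offset": [-0.002,-0.042,0.012],"delta_rot": [0,0,0],"claw": 0},{"offset": [-0.0025,-0.054,0.015],"delta_rot": [0,0,0],"claw": 0},{"offset": [-0.003,-0.066,0.018],"delta_rot": [0,0,0],"claw": 0},{"offset": [-0.004,-0.08,0.022],"delta_rot": [0,0,0],"claw": 0},{"offset": [-0.004,-0.08,0.022],"delta_rot": [0,0,0],"claw": 0}]'

```text
time_s: 20.1
ee_pos: [0.5604, 0.1168, 0.151]
tool_rot: [[-0.908, -0.071, 0.412], [-0.066, 0.997, 0.025], [-0.413, -0.004, -0.911]]
contact_force: [0.5, 0.3, 0.5]
grip_width: 0.0002
```

play_rows --motion '[{"offset": [0.001,-0.0125,-0.001],"delta_rot": [0,0,0],"claw": 0},{"offset": [0.0035,-0.025,-0.004],"delta_rot": [0,0,0],"claw": 0},{"offset": [0.007,-0.035,-0.009],"delta_rot": [0,0,0],"claw": 0},{"offset": [0.011,-0.044,-0.016],"delta_rot": [0,0,0],"claw": 0},{"offset": [0.015,-0.0505,-0.0255],"delta_rot": [0,0,0],"claw": 0},{"offset": [0.0195,-0.0535,-0.0345],"delta_rot": [0,0,0],"claw": 0},{"offset": [0.022,-0.056,-0.04],"delta_rot": [0,0,0],"claw": 0},{"offset": [0.022,-0.056,-0.04],"delta_rot": [0,0,0],"claw": 0}]'

```text
time_s: 20.9
ee_pos: [0.5808, 0.0628, 0.1057]
tool_rot: [[-0.912, -0.073, 0.404], [-0.068, 0.997, 0.027], [-0.405, -0.003, -0.914]]
contact_force: [0.0, 0.1, -0.4]
grip_width: -0.0001
```

```bash
python3 st.py
cat > fl.py <<'E'
from fit import *
import json
q=json.load(open("q.json"));M=RC(q[3]);t=np.array(q[:3])
def flaps():
    for cam in("scene","top"):
        im=get_image(cam);h=cv2.cvtColor(im["img"],cv2.COLOR_RGB2HSV);br=(h[...,1]>75)&(h[...,0]>5)&(h[...,0]<25)&(h[...,2]>60)
        c=((pts(im)-t)@M*1000);c=c[br]
        for n,i,s_,cr,z0,o in(("left",1,1,109,77,60),("right",1,-1,109,77,60),("near",0,-1,84,81,80),("far",0,1,84,81,80)):
            u=cr-s_*c[:,i];z=c[:,2]-z0;r=np.hypot(u,z);m=(abs(c[:,1-i])<o)&(r>40)&(r<84)&(z>-15)
            a=np.arctan2(z[m],u[m]);hh,e=np.histogram(a,bins=np.arange(-.35,2.9,.1));k=np.argsort(hh)[::-1][:3]
            print(cam,n,[(round(e[j]+.05,2),int(hh[j])) for j in k])
if __name__=="__main__":flaps()
E
python3 fl.py
```

```text
rot err [ 36.64   2.46 -82.17] tcp carton [-13.1  68.   62.8] F carton [-0.1  0.1 -0.3] -0.00010232129871260403 20.9
scene left [(np.float64(0.1), 127), (np.float64(0.2), 114), (np.float64(0.0), 18)]
scene right [(np.float64(2.1), 150), (np.float64(2.0), 14), (np.float64(2.2), 1)]
scene near [(np.float64(0.1), 60), (np.float64(1.7), 56), (np.float64(0.0), 32)]
scene far [(np.float64(2.5), 229), (np.float64(2.4), 217), (np.float64(2.6), 47)]
top left [(np.float64(0.1), 175), (np.float64(0.2), 133), (np.float64(0.3), 17)]
top right [(np.float64(2.1), 307), (np.float64(2.0), 48), (np.float64(2.2), 23)]
top near [(np.float64(1.7), 143), (np.float64(1.6), 39), (np.float64(0.1), 30)]
top far [(np.float64(2.5), 351), (np.float64(2.4), 235), (np.float64(0.1), 143)]
```

play_rows --motion '[{"offset": [0.001,0,-0.002],"delta_rot": [0,0,0],"claw": 0},{"offset": [0.002,0,-0.004],"delta_rot": [0,0,0],"claw": 0},{"offset": [0.003,0,-0.006],"delta_rot": [0,0,0],"claw": 0},{"offset": [0.003,0,-0.007],"delta_rot": [0,0,0],"claw": 0},{"offset": [0.0035,0,-0.008],"delta_rot": [0,0,0],"claw": 0},{"offset": [0.0035,0,-0.008],"delta_rot": [0,0,0],"claw": 0},{"offset": [0.0035,0,-0.008],"delta_rot": [0,0,0],"claw": 0},{"offset": [0.0035,0,-0.008],"delta_rot": [0,0,0],"claw": 0}]'

```text
time_s: 21.8
ee_pos: [0.5851, 0.0631, 0.1008]
tool_rot: [[-0.91, -0.074, 0.408], [-0.069, 0.997, 0.027], [-0.409, -0.003, -0.913]]
contact_force: [-4.6, 0.2, 4.7]
grip_width: -0.0
```

```bash
python3 st.py; python3 fl.py
```

```text
rot err [ 36.82   2.66 -82.11] tcp carton [-11.2  67.9  56.6] F carton [-2.3  0.6  6.2] -3.7040884613187604e-05 21.8
scene left [(np.float64(0.0), 147), (np.float64(0.1), 90), (np.float64(-0.1), 39)]
scene right [(np.float64(2.1), 157), (np.float64(2.0), 12), (np.float64(2.6), 0)]
scene near [(np.float64(1.7), 61), (np.float64(-0.1), 56), (np.float64(0.0), 45)]
scene far [(np.float64(2.5), 250), (np.float64(2.4), 196), (np.float64(2.6), 42)]
top left [(np.float64(0.0), 203), (np.float64(0.1), 103), (np.float64(-0.1), 18)]
top right [(np.float64(2.1), 312), (np.float64(2.0), 41), (np.float64(2.2), 21)]
top near [(np.float64(1.7), 145), (np.float64(1.6), 46), (np.float64(0.0), 35)]
top far [(np.float64(2.5), 352), (np.float64(2.4), 228), (np.float64(0.0), 147)]
```

play_rows --motion '[{"offset": [-0.017,-0.001,0.038],"delta_rot": [0,0,0],"claw": 0},{"offset": [-0.034,-0.003,0.077],"delta_rot": [0,0,0],"claw": 0},{"offset": [-0.039,-0.02,0.092],"delta_rot": [0,0,0],"claw": 0},{"offset": [-0.036,-0.068,0.092],"delta_rot": [0,0,0],"claw": 0},{"offset": [-0.032,-0.116,0.092],"delta_rot": [0,0,0],"claw": 0},{"offset": [-0.029,-0.164,0.092],"delta_rot": [0,0,0],"claw": 0},{"offset": [-0.025,-0.212,0.092],"delta_rot": [0,0,0],"claw": 0},{"offset": [-0.021,-0.257,0.092],"delta_rot": [0,0,0],"claw": 0}]'

```text
time_s: 22.7
ee_pos: [0.5639, -0.1963, 0.1917]
tool_rot: [[-0.91, -0.073, 0.408], [-0.068, 0.997, 0.026], [-0.409, -0.004, -0.913]]
contact_force: [0.8, 0.4, -0.4]
grip_width: -0.0004
```

play_rows --motion '[{"offset": [0,0,0],"delta_rot": [0,0,0],"claw": 0},{"offset": [0,0,0],"delta_rot": [0,0,0],"claw": 0},{"offset": [0.007,0.0005,-0.016],"delta_rot": [0,0,0],"claw": 0},{"offset": [0.014,0.001,-0.032],"delta_rot": [0,0,0],"claw": 0},{"offset": [0.021,0.0015,-0.048],"delta_rot": [0,0,0],"claw": 0},{"offset": [0.028,0.002,-0.064],"delta_rot": [0,0,0],"claw": 0},{"offset": [0.028,0.002,-0.064],"delta_rot": [0,0,0],"claw": 0},{"offset": [0.028,0.002,-0.064],"delta_rot": [0,0,0],"claw": 0}]'

```text
time_s: 23.5
ee_pos: [0.592, -0.1904, 0.1279]
tool_rot: [[-0.91, -0.076, 0.407], [-0.07, 0.997, 0.028], [-0.408, -0.003, -0.913]]
contact_force: [0.5, -0.4, 0.3]
grip_width: -0.0002
```

```bash
python3 st.py; python3 fl.py|grep -E "left|right"
```

```text
rot err [ 36.76   2.68 -82.23] tcp carton [ -11.1 -185.4   86.3] F carton [ 0.5 -0.4  0.1] -0.00023883809053421994 23.5
scene left [(np.float64(0.0), 3), (np.float64(0.1), 1), (np.float64(2.8), 0)]
scene right [(np.float64(2.1), 59), (np.float64(2.0), 2), (np.float64(2.6), 0)]
top left [(np.float64(0.0), 319), (np.float64(0.1), 189), (np.float64(-0.1), 27)]
top right [(np.float64(2.1), 245), (np.float64(2.0), 33), (np.float64(2.2), 11)]
```

play_rows --motion '[{"offset": [-0.002,0.009,0.003],"delta_rot": [0,0,0],"claw": 0},{"offset": [-0.004,0.018,0.006],"delta_rot": [0,0,0],"claw": 0},{"offset": [-0.006,0.027,0.009],"delta_rot": [0,0,0],"claw": 0},{"offset": [-0.008,0.036,0.012],"delta_rot": [0,0,0],"claw": 0},{"offset": [-0.01,0.045,0.014],"delta_rot": [0,0,0],"claw": 0},{"offset": [-0.012,0.054,0.016],"delta_rot": [0,0,0],"claw": 0},{"offset": [-0.013,0.061,0.018],"delta_rot": [0,0,0],"claw": 0},{"offset": [-0.013,0.061,0.018],"delta_rot": [0,0,0],"claw": 0}]'

```text
time_s: 24.4
ee_pos: [0.5789, -0.1297, 0.1462]
tool_rot: [[-0.91, -0.075, 0.408], [-0.07, 0.997, 0.028], [-0.409, -0.003, -0.913]]
contact_force: [-1.0, -0.2, 0.4]
grip_width: 0.0002
```

play_rows --motion '[{"offset": [-0.0005,0.0125,-0.001],"delta_rot": [0,0,0],"claw": 0},{"offset": [0,0.025,-0.004],"delta_rot": [0,0,0],"claw": 0},{"offset": [0.0015,0.0355,-0.009],"delta_rot": [0,0,0],"claw": 0},{"offset": [0.004,0.0455,-0.0165],"delta_rot": [0,0,0],"claw": 0},{"offset": [0.0075,0.052,-0.0255],"delta_rot": [0,0,0],"claw": 0},{"offset": [0.0115,0.056,-0.0345],"delta_rot": [0,0,0],"claw": 0},{"offset": [0.0145,0.059,-0.042],"delta_rot": [0,0,0],"claw": 0},{"offset": [0.0165,0.0595,-0.0465],"delta_rot": [0,0,0],"claw": 0}]'

```text
time_s: 25.2
ee_pos: [0.595, -0.071, 0.0993]
tool_rot: [[-0.911, -0.075, 0.405], [-0.069, 0.997, 0.028], [-0.406, -0.003, -0.914]]
contact_force: [-26.3, 1.6, 29.2]
grip_width: 0.0002
```

play_rows --motion '[{"offset": [0,0,0],"delta_rot": [0,0,0],"claw": 0},{"offset": [0,0,0],"delta_rot": [0,0,0],"claw": 0},{"offset": [0,0,0],"delta_rot": [0,0,0],"claw": 0},{"offset": [0,0,0],"delta_rot": [0,0,0],"claw": 0},{"offset": [0,0,0],"delta_rot": [0,0,0],"claw": 0},{"offset": [0,0,0],"delta_rot": [0,0,0],"claw": 0},{"offset": [0,0,0],"delta_rot": [0,0,0],"claw": 0},{"offset": [0,0,0],"delta_rot": [0,0,0],"claw": 0}]'

```text
time_s: 26.0
ee_pos: [0.5947, -0.071, 0.0997]
tool_rot: [[-0.911, -0.074, 0.406], [-0.068, 0.997, 0.028], [-0.407, -0.002, -0.914]]
contact_force: [-7.7, 1.9, 6.9]
grip_width: -0.0002
```

```bash
python3 st.py; python3 fl.py
```

```text
rot err [ 36.65   2.6  -82.16] tcp carton [-11.9 -66.6  55.8] F carton [-4.   2.5  9.4] -0.0002040729688047426 26.0
scene left [(np.float64(0.0), 18), (np.float64(0.1), 9), (np.float64(-0.1), 5)]
scene right [(np.float64(0.0), 83), (np.float64(0.1), 39), (np.float64(-0.1), 28)]
scene near [(np.float64(-0.1), 51), (np.float64(1.7), 43), (np.float64(0.0), 37)]
scene far [(np.float64(2.5), 199), (np.float64(2.4), 126), (np.float64(0.0), 32)]
top left [(np.float64(0.0), 307), (np.float64(0.1), 191), (np.float64(-0.1), 33)]
top right [(np.float64(0.0), 205), (np.float64(0.1), 96), (np.float64(-0.1), 24)]
top near [(np.float64(0.0), 170), (np.float64(1.7), 161), (np.float64(-0.1), 110)]
top far [(np.float64(2.5), 362), (np.float64(0.0), 275), (np.float64(2.4), 233)]
```

Both end flaps are flat and the long flaps still open. Now the near flap.

play_rows --motion '[{"offset": [-0.015,-0.001,0.034],"delta_rot": [0,0,0],"claw": 0},{"offset": [-0.03,-0.002,0.067],"delta_rot": [0,0,0],"claw": 0},{"offset": [-0.045,-0.003,0.1],"delta_rot": [0,0,0],"claw": 0},{"offset": [-0.085,0.014,0.084],"delta_rot": [0,0,0],"claw": 0},{"offset": [-0.125,0.031,0.066],"delta_rot": [0,0,0],"claw": 0},{"offset": [-0.16,0.045,0.051],"delta_rot": [0,0,0],"claw": 0},{"offset": [-0.1755,0.054,0.044],"delta_rot": [0,0,0],"claw": 0},{"offset": [-0.1755,0.054,0.044],"delta_rot": [0,0,0],"claw": 0}]'

```text
time_s: 26.9
ee_pos: [0.4179, -0.0166, 0.1414]
tool_rot: [[-0.911, -0.074, 0.406], [-0.069, 0.997, 0.028], [-0.406, -0.003, -0.914]]
contact_force: [-0.2, 0.0, -0.9]
grip_width: -0.0
```

```bash
python3 st.py; python3 -c "
from h import *;print(read_state()['joint_pos'])"
```

```text
rot err [ 36.67   2.57 -82.18] tcp carton [-152.2    0.9  164.1] F carton [-0.6  0.  -0.8] -7.738583713172716e-07 26.9
[-0.29914245 -0.54069257  2.06823622  0.15589525  1.22440448 -1.96885779]
```

play_rows --motion '[{"offset": [0.008,0.0005,-0.018],"delta_rot": [0,0,0],"claw": 0},{"offset": [0.016,0.001,-0.036],"delta_rot": [0,0,0],"claw": 0},{"offset": [0.024,0.0015,-0.054],"delta_rot": [0,0,0],"claw": 0},{"offset": [0.031,0.002,-0.07],"delta_rot": [0,0,0],"claw": 0},{"offset": [0.031,0.002,-0.07],"delta_rot": [0,0,0],"claw": 0},{"offset": [0.042,0.003,-0.06],"delta_rot": [0,0,0],"claw": 0},{"offset": [0.053,0.004,-0.05],"delta_rot": [0,0,0],"claw": 0},{"offset": [0.053,0.004,-0.05],"delta_rot": [0,0,0],"claw": 0}]'

```text
time_s: 27.7
ee_pos: [0.4762, -0.0143, 0.097]
tool_rot: [[-0.908, -0.074, 0.413], [-0.069, 0.997, 0.026], [-0.414, -0.005, -0.91]]
contact_force: [1.0, 0.2, 0.2]
grip_width: 0.0
```

```bash
python3 st.py; python3 fl.py | grep near
```

```text
rot err [ 37.1    2.83 -82.01] tcp carton [-117.1   -1.1   99.8] F carton [ 1.   0.1 -0.2] 9.50478553485121e-06 27.7
scene near [(np.float64(-0.1), 130), (np.float64(0.0), 115), (np.float64(1.7), 21)]
top near [(np.float64(1.7), 275), (np.float64(0.0), 262), (np.float64(-0.1), 193)]
```

play_rows --motion '[{"offset": [0.0097,0.0007,0.0075],"delta_rot": [0,0,0],"claw": 0},{"offset": [0.0195,0.0015,0.0155],"delta_rot": [0,0,0],"claw": 0},{"offset": [0.0305,0.002,0.02],"delta_rot": [0,0,0],"claw": 0},{"offset": [0.0425,0.003,0.0245],"delta_rot": [0,0,0],"claw": 0},{"offset": [0.0535,0.004,0.025],"delta_rot": [0,0,0],"claw": 0},{"offset": [0.062,0.0045,0.0225],"delta_rot": [0,0,0],"claw": 0},{"offset": [0.072,0.005,0.017],"delta_rot": [0,0,0],"claw": 0},{"offset": [0.0805,0.006,0.011],"delta_rot": [0,0,0],"claw": 0}]'

```text
time_s: 28.6
ee_pos: [0.5544, -0.0075, 0.1039]
tool_rot: [[-0.91, -0.074, 0.408], [-0.069, 0.997, 0.027], [-0.408, -0.004, -0.913]]
contact_force: [-1.7, 0.1, 0.2]
grip_width: -0.0001
```

play_rows --motion '[{"offset": [0.005,0,-0.0045],"delta_rot": [0,0,0],"claw": 0},{"offset": [0.01,0.001,-0.0085],"delta_rot": [0,0,0],"claw": 0},{"offset": [0.0115,0.001,-0.0112],"delta_rot": [0,0,0],"claw": 0},{"offset": [0.012,0.001,-0.0125],"delta_rot": [0,0,0],"claw": 0},{"offset": [0.0125,0.001,-0.0135],"delta_rot": [0,0,0],"claw": 0},{"offset": [0.0125,0.001,-0.0135],"delta_rot": [0,0,0],"claw": 0},{"offset": [0.0125,0.001,-0.0135],"delta_rot": [0,0,0],"claw": 0},{"offset": [0.0125,0.001,-0.0135],"delta_rot": [0,0,0],"claw": 0}]'

```text
time_s: 29.4
ee_pos: [0.565, -0.0064, 0.0933]
tool_rot: [[-0.91, -0.074, 0.407], [-0.069, 0.997, 0.027], [-0.408, -0.004, -0.913]]
contact_force: [-15.3, 0.1, 14.4]
grip_width: 0.0001
```

```bash
python3 st.py; python3 fl.py
```

```text
rot err [ 36.78   2.59 -82.17] tcp carton [-37.3   0.1  60. ] F carton [-8.1  1.3 19.3] 8.37892368236691e-05 29.4
scene left [(np.float64(0.1), 35), (np.float64(0.0), 21), (np.float64(0.2), 9)]
scene right [(np.float64(0.0), 168), (np.float64(0.1), 139), (np.float64(-0.1), 35)]
scene near [(np.float64(0.0), 100), (np.float64(0.1), 38), (np.float64(-0.1), 34)]
scene far [(np.float64(2.5), 236), (np.float64(2.4), 197), (np.float64(0.0), 88)]
top left [(np.float64(0.1), 215), (np.float64(0.0), 208), (np.float64(0.2), 50)]
top right [(np.float64(0.0), 219), (np.float64(0.1), 207), (np.float64(0.2), 35)]
top near [(np.float64(0.0), 417), (np.float64(0.1), 188), (np.float64(-0.1), 57)]
top far [(np.float64(2.5), 327), (np.float64(0.0), 282), (np.float64(2.4), 251)]
```

play_rows --motion '[{"offset": [-0.018,-0.001,0.041],"delta_rot": [0,0,0],"claw": 0},{"offset": [-0.036,-0.003,0.082],"delta_rot": [0,0,0],"claw": 0},{"offset": [0.003,0,0.099],"delta_rot": [0,0,0],"claw": 0},{"offset": [0.042,0.003,0.116],"delta_rot": [0,0,0],"claw": 0},{"offset": [0.08,0.006,0.134],"delta_rot": [0,0,0],"claw": 0},{"offset": [0.118,0.009,0.151],"delta_rot": [0,0,0],"claw": 0},{"offset": [0.1565,0.0115,0.1685],"delta_rot": [0,0,0],"claw": 0},{"offset": [0.1565,0.0115,0.1685],"delta_rot": [0,0,0],"claw": 0}]'

```text
time_s: 30.3
ee_pos: [0.7272, 0.005, 0.2606]
tool_rot: [[-0.908, -0.074, 0.411], [-0.069, 0.997, 0.027], [-0.412, -0.004, -0.911]]
contact_force: [0.2, -0.8, 0.2]
grip_width: -0.0
```

play_rows --motion '[{"offset": [0,0,0],"delta_rot": [0,0,0],"claw": 0},{"offset": [0.005,0.0005,-0.012],"delta_rot": [0,0,0],"claw": 0},{"offset": [0.0105,0.001,-0.024],"delta_rot": [0,0,0],"claw": 0},{"offset": [0.016,0.001,-0.036],"delta_rot": [0,0,0],"claw": 0},{"offset": [0.0215,0.0015,-0.048],"delta_rot": [0,0,0],"claw": 0},{"offset": [0.0265,0.002,-0.059],"delta_rot": [0,0,0],"claw": 0},{"offset": [0.0265,0.002,-0.059],"delta_rot": [0,0,0],"claw": 0},{"offset": [0.0265,0.002,-0.059],"delta_rot": [0,0,0],"claw": 0}]'

```text
time_s: 31.1
ee_pos: [0.749, 0.007, 0.1998]
tool_rot: [[-0.911, -0.074, 0.407], [-0.069, 0.997, 0.027], [-0.408, -0.003, -0.913]]
contact_force: [0.7, -0.1, 0.5]
grip_width: -0.0001
```

```bash
python3 st.py; python3 fl.py|grep -E "far|near"
```

```text
rot err [ 36.76   2.6  -82.13] tcp carton [174.7  -0.3  82.1] F carton [ 0.9 -0.2  0.1] -5.276147866266489e-05 31.1
scene near [(np.float64(0.0), 293), (np.float64(0.1), 144), (np.float64(-0.1), 72)]
scene far [(np.float64(2.5), 231), (np.float64(2.4), 202), (np.float64(0.0), 164)]
top near [(np.float64(0.0), 330), (np.float64(0.1), 184), (np.float64(-0.1), 51)]
top far [(np.float64(0.0), 188), (np.float64(-0.1), 109), (np.float64(0.1), 17)]
```

play_rows --motion '[{"offset": [-0.012,-0.001,-0.002],"delta_rot": [0,0,0],"claw": 0},{"offset": [-0.024,-0.002,-0.0035],"delta_rot": [0,0,0],"claw": 0},{"offset": [-0.036,-0.003,-0.005],"delta_rot": [0,0,0],"claw": 0},{"offset": [-0.048,-0.004,-0.007],"delta_rot": [0,0,0],"claw": 0},{"offset": [-0.06,-0.0045,-0.0085],"delta_rot": [0,0,0],"claw": 0},{"offset": [-0.071,-0.005,-0.01],"delta_rot": [0,0,0],"claw": 0},{"offset": [-0.082,-0.006,-0.0115],"delta_rot": [0,0,0],"claw": 0},{"offset": [-0.082,-0.006,-0.0115],"delta_rot": [0,0,0],"claw": 0}]'

```text
time_s: 32.0
ee_pos: [0.666, 0.001, 0.1893]
tool_rot: [[-0.91, -0.074, 0.408], [-0.069, 0.997, 0.027], [-0.409, -0.004, -0.913]]
contact_force: [-0.5, 0.2, 0.2]
grip_width: -0.0002
```

play_rows --motion '[{"offset": [-0.011,-0.001,-0.005],"delta_rot": [0,0,0],"claw": 0},{"offset": [-0.0225,-0.0015,-0.011],"delta_rot": [0,0,0],"claw": 0},{"offset": [-0.03,-0.002,-0.019],"delta_rot": [0,0,0],"claw": 0},{"offset": [-0.034,-0.0025,-0.027],"delta_rot": [0,0,0],"claw": 0},{"offset": [-0.0365,-0.003,-0.038],"delta_rot": [0,0,0],"claw": 0},{"offset": [-0.0375,-0.003,-0.0485],"delta_rot": [0,0,0],"claw": 0},{"offset": [-0.038,-0.003,-0.0575],"delta_rot": [0,0,0],"claw": 0},{"offset": [-0.0375,-0.003,-0.063],"delta_rot": [0,0,0],"claw": 0}]'

```text
time_s: 32.8
ee_pos: [0.629, -0.002, 0.1242]
tool_rot: [[-0.911, -0.074, 0.406], [-0.068, 0.997, 0.027], [-0.407, -0.003, -0.914]]
contact_force: [-0.3, 0.4, 1.1]
grip_width: -0.0002
```

play_rows --motion '[{"offset": [0,0,0],"delta_rot": [0,0,0],"claw": 0},{"offset": [0,0,-0.001],"delta_rot": [0,0,0],"claw": 0},{"offset": [0.001,0,-0.002],"delta_rot": [0,0,0],"claw": 0},{"offset": [0.001,0,-0.003],"delta_rot": [0,0,0],"claw": 0},{"offset": [0.0015,0,-0.0035],"delta_rot": [0,0,0],"claw": 0},{"offset": [0.0015,0,-0.0035],"delta_rot": [0,0,0],"claw": 0},{"offset": [0.0015,0,-0.0035],"delta_rot": [0,0,0],"claw": 0},{"offset": [0.0015,0,-0.0035],"delta_rot": [0,0,0],"claw": 0}]'

```text
time_s: 33.6
ee_pos: [0.6313, -0.002, 0.1232]
tool_rot: [[-0.91, -0.074, 0.409], [-0.069, 0.997, 0.027], [-0.409, -0.004, -0.912]]
contact_force: [-2.1, 0.1, 2.9]
grip_width: -0.0
```

```bash
python3 st.py; python3 fl.py|grep -E "far|near"
```

```text
rot err [ 36.85   2.68 -82.09] tcp carton [35.6 -0.5 60.3] F carton [-0.7  0.3  3.5] -8.513012208090947e-06 33.6
scene near [(np.float64(0.0), 294), (np.float64(0.1), 155), (np.float64(-0.1), 67)]
scene far [(np.float64(0.0), 222), (np.float64(0.1), 124), (np.float64(-0.1), 78)]
top near [(np.float64(0.0), 56), (np.float64(0.1), 34), (np.float64(-0.1), 3)]
top far [(np.float64(0.0), 139), (np.float64(0.1), 68), (np.float64(-0.1), 28)]
```

Closed. Retract, then one last look.

play_rows --motion '[{"offset": [-0.01,-0.001,0.023],"delta_rot": [0,0,0],"claw": 0},{"offset": [-0.025,-0.002,0.056],"delta_rot": [0,0,0],"claw": 0},{"offset": [-0.041,-0.003,0.091],"delta_rot": [0,0,0],"claw": 0},{"offset": [-0.061,-0.005,0.137],"delta_rot": [0,0,0],"claw": 0},{"offset": [-0.1,-0.005,0.15],"delta_rot": [0,0,0],"claw": 0},{"offset": [-0.14,-0.005,0.15],"delta_rot": [0,0,0],"claw": 0},{"offset": [-0.18,-0.005,0.15],"delta_rot": [0,0,0],"claw": 0},{"offset": [-0.18,-0.005,0.15],"delta_rot": [0,0,0],"claw": 0}]'

```text
time_s: 34.5
ee_pos: [0.4483, -0.0069, 0.2731]
tool_rot: [[-0.909, -0.073, 0.41], [-0.068, 0.997, 0.026], [-0.41, -0.004, -0.912]]
contact_force: [0.4, -0.5, -0.8]
grip_width: -0.0002
```

```bash
python3 fl.py
python3 - <<'E'
from fit import *
import json
q=json.load(open("q.json"));M=RC(q[3]);t=np.array(q[:3])
a=get_image("scene");c=((pts(a)-t)@M*1000).reshape(-1,3)
for n,sx in(("near",-1),("far",1)):
    m=(sx*c[:,0]>5)&(sx*c[:,0]<80)&(abs(c[:,1])<100)&(abs(c[:,2]-82)<25);p=c[m];k=np.polyfit(sx*p[:,0],p[:,2],1);print(n,m.sum(),"slope",k.round(3),"median z",np.median(p[:,2]).round(1))
cv2.imwrite("pics/l.png",cv2.resize(a["img"][100:300,200:480],(784,560),interpolation=2)[...,::-1])
E
```

```text
scene left [(np.float64(0.1), 168), (np.float64(0.0), 87), (np.float64(0.2), 52)]
scene right [(np.float64(0.1), 197), (np.float64(0.0), 125), (np.float64(0.2), 66)]
scene near [(np.float64(0.0), 248), (np.float64(0.1), 148), (np.float64(-0.1), 63)]
scene far [(np.float64(0.0), 245), (np.float64(0.1), 121), (np.float64(-0.1), 77)]
top left [(np.float64(0.1), 321), (np.float64(0.2), 123), (np.float64(0.0), 109)]
top right [(np.float64(0.1), 353), (np.float64(0.0), 130), (np.float64(0.2), 74)]
top near [(np.float64(0.0), 428), (np.float64(0.1), 242), (np.float64(-0.1), 50)]
top far [(np.float64(0.0), 434), (np.float64(0.1), 249), (np.float64(-0.1), 56)]
near 1082 slope [5.0000e-03 8.1897e+01] median z 82.1
far 1012 slope [-1.0000e-02  8.2783e+01] median z 82.3
```

View pics/l.png

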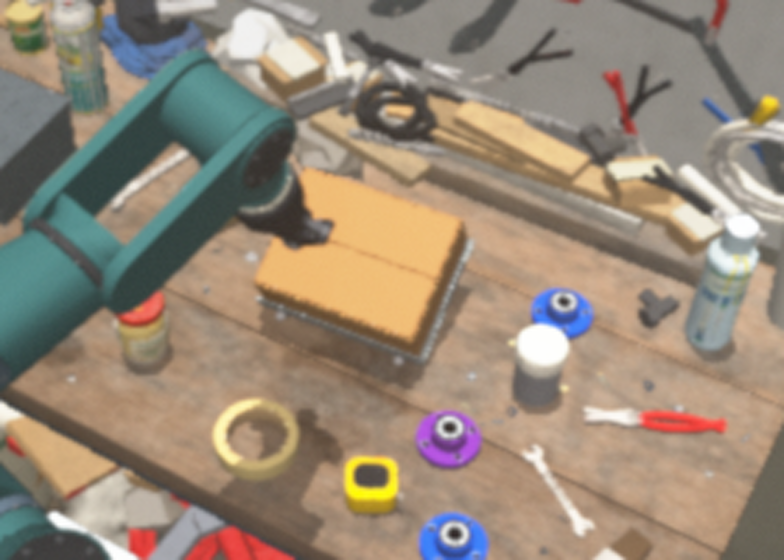

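The picture shows the carton closed flat, with the seam running from (330,240) to (435,278). The jar, beaker, pliers and small spanner look undisturbed and the gripper is clear. Handing in.

```bash
python3 -c "
from h import *
print(sign_off())"
```

```text
the job is handed in; nothing more can be done
None
```

The carton is packed and closed, and I handed it in at about 34.7 s of the 67 s allowed; the hand-in gives no verdict.

**What I did:** I laid the middle spanner in the trough, then gripped the hub by its boss and lifted it over the lip into the pocket, rather than sliding it as the task says. I folded the left and right end flaps, then the near and far long flaps, with the fingers shut.

**Last checks:**
- **Hub:** Before folding, the boss top read 66.9 mm (66 when seated) and the flange top 46.9 mm (46 when seated). The boss was about 3 mm from the pocket's centre.
- **Spanner:** It looked flat and near mid-length in the trough, though I judged that from pictures and the release position, not a final measurement.
- **End flaps:** Both read about 0 rad when closed, while the long flaps were still at about 1.7 and 2.5 rad. At the end they were hidden under the long flaps.
- **Long flaps:** Fitted planes slope by 0.01 rad or less, at z about 82 mm. The gripper stood clear at the end.
- **Bystanders:** The jar, beaker, pliers and small spanner look unmoved in the last picture. The pine block and most of the large spanner were behind the arm or out of view. I did not re-measure any of them.

**What disagreed or failed:**
- **Fingertips:** The text puts them 11 mm ahead of the TCP, but they were about 22 mm behind it. The first grasps closed above the spanner until I stepped lower.
- **Grip widths:** The gripper read 10.5 mm on the 13 mm spanner shank and 42 mm on the 44 mm boss.
- **Pictures:** I viewed 11, one past the budget.

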